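# Clear the stuck brick cores out of the core barrels

## Robot

A 7-joint arm with a two-finger parallel gripper is mounted at the origin on the work surface; the furniture and walls round the work are solid. World frame = base frame: x ahead of the robot, y to its left, z up, the work surface at z = 0. Lengths are in m, angles in rad, forces in N, time in s.
With the tool pointing down it reaches from about 0.4 to 0.875 m from the base axis. Payload 6.5 kg.
Tool frame: the origin (TCP) lies between the finger pads; the fingertips stand 22 mm ahead of it and the grasp point (between the pads) lies 3 mm ahead of it (ctrl.tcp_to_tips is the distance from the TCP to the fingertips, in m); x points along the fingers, y is the direction in which the jaws open and shut, and the axes are right-handed (so a half turn about x gives the same grasp; the last joint's range is limited). The gripper opens to 85 mm and grips with 20 to 120 N. Pads are 22 mm wide; open, the fingers measure 114 mm over their backs; the gripper's body (76 mm by 85 mm) begins 54 mm behind the grasp point. The pads swing forward as they close: fully open they stand 13 mm farther back than shut.
Start: joints at [1.068, 0.536, -0.004, 1.538, 0.003, 1.067, -0.071], TCP at [0.275, -0.589, 0.253] pointing down, gripper open.
Joint ranges: [-2.7, 2.7], [-0.37, 2.16], [-1.27, 1.26], [0.24, 2.4], [-1.31, 4.45], [0.19, 1.91], [-2.76, 2.76]. Speed limits (rad/s): [2.39, 2.39, 3.14, 3.14, 3.14, 3.14, 3.14].

## Interface

Orientations are given as a unit quaternion [w, x, y, z].
In Python, from workcell import ctrl, snapshot, calibration gives the robot as it stands.
- The arm moves only by the shell command python3 -m crank 'ROWS' [OPENING]. ROWS is JSON, a list that holds one entry, the list of rows, each a list of 6 numbers: the shift along the world's x, y, z scaled (see below), then the turn, a rotation vector about the world's x, y, z scaled (see below). In form: [[[tx, ty, tz, wx, wy, wz], ...]]. A call has 1 to 12 rows; each row is the pose to reach, as a shift and turn from the pose commanded when the call began, turning the shorter way round; what a row does not reach only later rows make up. The controller multiplies each number of a shift by 0.1 m and each number of a turn by pi rad. A row lasts 1/10 s, in which the tool goes at most 50 mm and 8.59 degrees, less where a joint would pass 70% of its speed; a pose out of reach is approached as far as the arm can. A call with a number of a shift or a turn outside -1 to 1 is refused whole. A call with a gripper value outside its range is refused whole. OPENING is the finger opening in mm, from 0 to 85.4, set as the call begins (- or left out, the last holds). The fingers move at their own pace and stop on an object; the grip force is fixed at half the most. Time passes only in rows, so rows that repeat a pose let the fingers close. It gives the time, the measured TCP pose, the force and the opening at its end, in the units of the state.
- ctrl.get_obs(): the state, without advancing time (a new reading comes with each control period).
- snapshot(name): name is "side" or "top"; returns (picture, depth): 420x560x3 uint8, blue, green, red; 420x560 float32, m along the optical axis (not along the pixel's ray), 0 where there is no reading.
- calibration(name): a dict with "K" (3x3 intrinsics, pixels), "R" (3x3) and "t" (3): a world point X has camera coordinates R X + t. Camera axes: x right, y down, z forward; pixel columns grow to the right and rows downward; lengths in m; the calibration is good to about 2 mm. A picture is of the moment at which its call begins. calibration takes no time and is no camera call.
- ctrl.finish_job(): hands the job in, once; it reports no verdict.
The state is a dict: "time": time; "joints": joint angles; "qvel": joint speeds; "tau": joint torques, N m; "tcp_pos": TCP position; "tcp_rot": TCP orientation; "ft_force": force on the tool from outside, world axes, zero at the start; "ft_torque": the same for the moment, N m; "grip_width": finger opening in m.
Only numpy, scipy, OpenCV 4.12 (cv2) and the standard library are available. Lean on these libraries where they do the work, as an engineer would, in place of code of your own. Each camera call takes 0.05 s, during which the arm holds its last target.

## Task

Hang the catch pan over the middle of the bar of the stand by its hook lip, then take the pusher rod and push the stuck brick core out of every plugged barrel, from the plain end through to the toothed end, so that all the cores drop into the hanging pan. When all barrels are clear, lay the rod in its rest, and do not disturb the wedge, the brush and the cup standing around.

Things in the scene. Friction and masses are not known exactly. Their poses are not given: they have to be found in the camera images.
- stand: Fixed wooden bench stand, base board 320 x 245 x 15 mm, with five level steel core barrels side by side and, beyond them, a level hanging bar. Origin on the underside, z up; local y is the pushing direction: from the barrels' plain ends (y = -105 mm) to their toothed outlets (y = -18 mm) and on to the bar (y = 113 mm). Straps and bolt heads over the barrels reach z = 168 mm.
- bar_mid (a point): Middle of the hanging bar, on its top line (stand local 0, 113, 112 mm), axes as the stand's. The bar is 12 mm round, along local x between two 16 mm posts at x = -150 and +150 mm (120 mm high). A lower bar (axis y = 109, z = 48 mm) stops the hung pan's back wall and keeps it nearly level.
- mouth0 (a point): Centre of the plain-end mouth of barrel 0 (push in here), on its axis, stand local x = -92, z = 140 mm; its y axis points along the bore to the outlet, 87 mm on. Bore 32 mm, outside 38 mm.
- mouth1 (a point): Centre of the plain-end mouth of barrel 1 (push in here), on its axis, stand local x = -46, z = 140 mm; its y axis points along the bore to the outlet, 87 mm on. Bore 32 mm, outside 38 mm.
- mouth2 (a point): Centre of the plain-end mouth of barrel 2 (push in here), on its axis, stand local x = 0, z = 140 mm; its y axis points along the bore to the outlet, 87 mm on. Bore 32 mm, outside 38 mm.
- mouth3 (a point): Centre of the plain-end mouth of barrel 3 (push in here), on its axis, stand local x = 46, z = 140 mm; its y axis points along the bore to the outlet, 87 mm on. Bore 32 mm, outside 38 mm.
- mouth4 (a point): Centre of the plain-end mouth of barrel 4 (push in here), on its axis, stand local x = 92, z = 140 mm; its y axis points along the bore to the outlet, 87 mm on. Bore 32 mm, outside 38 mm.
- pan: Loose aluminium catch pan, 260 (x) x 110 (y) mm, 0.2-0.3 kg. Origin: centre of underside, z up. Front wall 40, end walls 50 mm high; the back wall at +y is 85 mm high and folds over into a hook lip: a channel open downwards, y = 55 to 73 mm inside, roof underside z = 82 mm, outer leg down to z = 61 mm. Hung, the roof lies on the bar and the origin is at about (0, 48, 27) mm of the stand, y along its y.
- pan_tab (a point): Middle of the wooden grip tab standing on the middle of the pan's lip (pan local 0, 64, 105 mm): 60 (x) x 14 (y) x 36 mm high, z = 85 to 121 mm; pinch it across its 14 mm from above.
- rod: Loose pusher rod, 0.2 kg, 210 mm long, at first flat on the bench. Origin: middle of the wooden handle, on the rod's axis; y points along the rod to its tip. Handle: 28 x 28 mm square, y = -45 to +45 mm; steel shank 16 mm round to y = 145 mm; round head 22 mm across, y = 145 to 165 mm (the tip).
- rest: Fixed low wooden rest for the rod. Origin: underside, below where the handle's middle belongs; y is where the rod's tip points. Rear block (y = -50 to -30 mm, top z = 50 mm, 46 mm wide between 10 mm high cheeks) carries the handle's rear; front block (y = 96 to 114 mm) has a flared notch, bottom z = 56, sides up to 85 mm, for the shank. A laid rod has its origin near (0, 0, 64) mm of the rest.
- core0: Brick core stuck in barrel 0 (absent if that barrel is clear): cylinder 28 mm across, 35 mm long, 0.06 kg, held by friction only, its near face 25 to 40 mm inside the plain end. Origin at its centre; y along its axis.
- core1: Brick core stuck in barrel 1 (absent if that barrel is clear): cylinder 28 mm across, 35 mm long, 0.06 kg, held by friction only, its near face 25 to 40 mm inside the plain end. Origin at its centre; y along its axis.
- core2: Brick core stuck in barrel 2 (absent if that barrel is clear): cylinder 28 mm across, 35 mm long, 0.06 kg, held by friction only, its near face 25 to 40 mm inside the plain end. Origin at its centre; y along its axis.
- core3: Brick core stuck in barrel 3 (absent if that barrel is clear): cylinder 28 mm across, 35 mm long, 0.06 kg, held by friction only, its near face 25 to 40 mm inside the plain end. Origin at its centre; y along its axis.
- core4: Brick core stuck in barrel 4 (absent if that barrel is clear): cylinder 28 mm across, 35 mm long, 0.06 kg, held by friction only, its near face 25 to 40 mm inside the plain end. Origin at its centre; y along its axis.
- wedge_a: bystander: hardwood wedge 130 mm, origin centre of the underside
- cup: bystander: enamel cup 78 mm high, origin centre of the underside
- brush_a: bystander: paste brush 198 mm, origin centre of the underside
Not all that is in view belongs to the job. What is shaped like the rest but blue is not meant.

How it is judged:
On the way, in this order (a step that is already met when the one before it is completed fails the run):
1. the pan hangs level over the bar by its lip, let go (x of pan in the frame of stand between -0.02 and 0.02 m and y of pan in the frame of stand between 0.036 and 0.062 m and z of pan in the frame of stand between 0.02 and 0.037 m and angle between pan's own z axis and vertical below 0.12 rad and angle between the y axis of pan and the y axis of stand, either way round below 0.12 rad and contact force between the fingers and pan below 0.2 N and linear speed of pan below 0.03 m/s), for 0.3 s.
2. the rod pushes against a core ((contact force between rod and core0 above 0.15 N or contact force between rod and core1 above 0.15 N or contact force between rod and core2 above 0.15 N or contact force between rod and core3 above 0.15 N or contact force between rod and core4 above 0.15 N)), for 0.1 s.
3. every core lies in the pan (x of core0 in the frame of pan between -0.128 and 0.128 m and y of core0 in the frame of pan between -0.053 and 0.053 m and z of core0 in the frame of pan between 0 and 0.052 m and x of core1 in the frame of pan between -0.128 and 0.128 m and y of core1 in the frame of pan between -0.053 and 0.053 m and z of core1 in the frame of pan between 0 and 0.052 m and x of core2 in the frame of pan between -0.128 and 0.128 m and y of core2 in the frame of pan between -0.053 and 0.053 m and z of core2 in the frame of pan between 0 and 0.052 m and x of core3 in the frame of pan between -0.128 and 0.128 m and y of core3 in the frame of pan between -0.053 and 0.053 m and z of core3 in the frame of pan between 0 and 0.052 m and x of core4 in the frame of pan between -0.128 and 0.128 m and y of core4 in the frame of pan between -0.053 and 0.053 m and z of core4 in the frame of pan between 0 and 0.052 m), for 0.2 s.
At the end, for the whole second after the job is handed in: The pan hangs over the bar level and square within 0.12 rad, its middle within 20 mm of the bar's middle; every core lies in it; the rod lies still in its rest, within 18 mm sideways and 22 mm lengthwise of its place and within 0.12 rad of the rest's direction (all of step 3 and x of pan in the frame of stand between -0.02 and 0.02 m and y of pan in the frame of stand between 0.036 and 0.062 m and z of pan in the frame of stand between 0.02 and 0.037 m and angle between pan's own z axis and vertical below 0.12 rad and angle between the y axis of pan and the y axis of stand, either way round below 0.12 rad and x of rod in the frame of rest between -0.018 and 0.018 m and y of rod in the frame of rest between -0.022 and 0.022 m and z of rod in the frame of rest between 0.055 and 0.072 m and angle between the y axis of rod and the y axis of rest, either way round below 0.12 rad and linear speed of each of rod, pan below 0.02 m/s); the robot touches nothing.
It fails at once if a bystander is shifted more than 40 mm (distance of any of wedge_a, cup, brush_a from where it was at the start of the episode above 0.04 m).
Of core0, core1, core2, core3, core4 only 3 to 5 are there at a start; the rules pass over those that are not, and their reading is None.
At some moment in a run one of rod may be knocked a few centimetres aside while the robot is not near it.
Once in a run the grip may slacken for a moment while it holds something.
It also fails if it takes over 210 s, if anything falls off the work surface, if the arm or the gripper's body presses on something with over 40 N, if the wrist force passes 120 N, or if a joint passes its speed limit or range.

## Working session

There is one attempt and no reset: what is moved stays moved. The work goes in short steps, Python scripts to look and compute and a shell command to move; the robot and the scene stay as the last step left them, time stands still between calls to the robot, and variables do not carry over. Pictures are saved under pics/ and viewed, and the job is handed in when it is done.

```bash
ls; mkdir -p pics; python3 - <<'E'
from workcell import ctrl, snapshot, calibration
import cv2
for n in("side","top"):
    p,d=snapshot(n); cv2.imwrite(f"pics/{n}0.png",p)
    c=calibration(n); print(n,c["K"],c["R"],c["t"])
print(ctrl.get_obs())
E
```

```text
pics
side [[413.53607861   0.         276.51849204]
 [  0.         413.53607861 212.06520226]
 [  0.           0.           1.        ]] [[-0.95730711 -0.28830938 -0.02099528]
 [-0.11469568  0.44549654 -0.88790638]
 [ 0.26534506 -0.84759102 -0.45954484]] [0.44756974 0.16997431 1.17707489]
top [[428.00301136   0.         278.23988729]
 [  0.         428.00301136 211.62701367]
 [  0.           0.           1.        ]] [[-0.01092206 -0.99993514 -0.00323001]
 [-0.99656118  0.01115043 -0.08210649]
 [ 0.08213718  0.00232213 -0.99661833]] [-0.05166983  0.46479572  1.26574469]
{'time': 0.1, 'joints': array([ 1.06780472,  0.5370845 , -0.00439995,  1.53872823,  0.00257703,
        1.06731279, -0.07117545]), 'qvel': array([ 8.59410563e-04, -1.00395364e-03,  2.03996246e-03, -4.97058008e-03,
        5.46266590e-05, -2.70746428e-04,  7.05783871e-04]), 'tau': array([ 2.14054446e-03, -5.84570611e+01,  1.05180010e+00, -2.59778202e+01,
        1.27003601e-02,  4.65251680e-03,  8.76160158e-06]), 'tcp_pos': array([ 0.27472995, -0.58851927,  0.25252284]), 'tcp_rot': array([-0.15270525, -0.69015058, -0.15373934,  0.6904618 ]), 'ft_force': array([ 0.07755228, -0.04519444, -0.14979722]), 'ft_torque': array([-0.01793875,  0.04822088, -0.03214257]), 'grip_width': 0.08534241030289111}
```

View pics/side0.png

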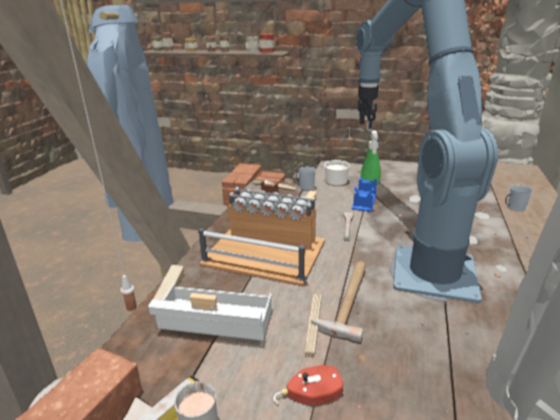

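View pics/top0.png

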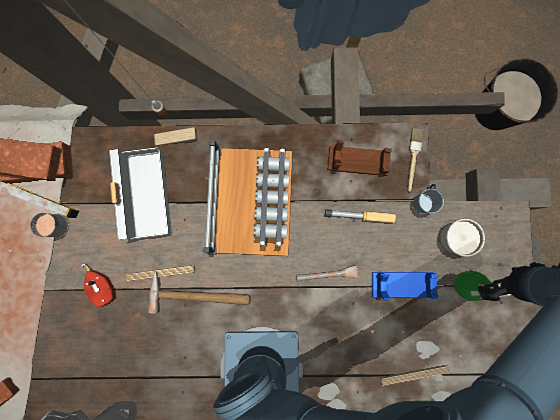

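```bash
cat > h.py <<'E'
import numpy as np, cv2
from workcell import ctrl, snapshot, calibration
C={n:calibration(n) for n in("side","top")}
def ray(n,u,v):
    c=C[n];d=c["R"].T@(np.linalg.inv(c["K"])@[u,v,1]);return -c["R"].T@c["t"],d
def dep(n,D,u,v):
    o,d=ray(n,u,v);z=D[int(round(v)),int(round(u))];return o+d*z
def atz(n,u,v,z):
    o,d=ray(n,u,v);return o+d*(z-o[2])/d[2]
def tri(s,t):
    o1,d1=ray("side",*s);o2,d2=ray("top",*t)
    A=np.c_[d1,-d2];k=np.linalg.lstsq(A,o2-o1,rcond=None)[0]
    a=o1+d1*k[0];b=o2+d2*k[1];return (a+b)/2,np.linalg.norm(a-b)
def proj(n,X):
    c=C[n];q=c["K"]@(c["R"]@np.asarray(X)+c["t"]);return q[:2]/q[2]
def crop(img,u0,v0,u1,v1,s,fn):
    c=cv2.resize(img[v0:v1,u0:u1],None,fx=s,fy=s,interpolation=cv2.INTER_CUBIC)
    for u in range((u0+9)//10*10,u1,10):
        x=int((u-u0+.5)*s);L=8 if u%50 else 16;cv2.line(c,(x,0),(x,L),(0,255,255),1)
        if u%50==0: cv2.putText(c,str(u),(x+2,14),0,.4,(0,255,255),1)
    for v in range((v0+9)//10*10,v1,10):
        y=int((v-v0+.5)*s);L=8 if v%50 else 16;cv2.line(c,(0,y),(L,y),(0,255,255),1)
        if v%50==0: cv2.putText(c,str(v),(2,y-3),0,.4,(0,255,255),1)
    cv2.imwrite(fn,c)
E
python3 - <<'E'
from h import *
p,d=snapshot("top");np.save("top0.npy",d)
crop(p,195,135,305,265,4.5,"pics/t_stand.png")
crop(p,320,125,450,240,6,"pics/t_rod.png")
crop(p,100,140,185,245,5.5,"pics/t_pan.png")
p,d=snapshot("side");np.save("side0.npy",d)
crop(p,145,170,335,345,4.2,"pics/s_stand.png")
crop(p,220,140,400,240,4.4,"pics/s_rod.png")
E
```

```text
(no output)
```

View pics/t_stand.png

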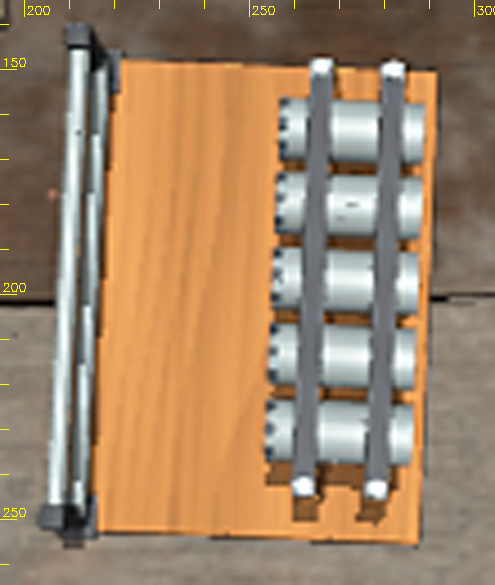

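View pics/t_rod.png

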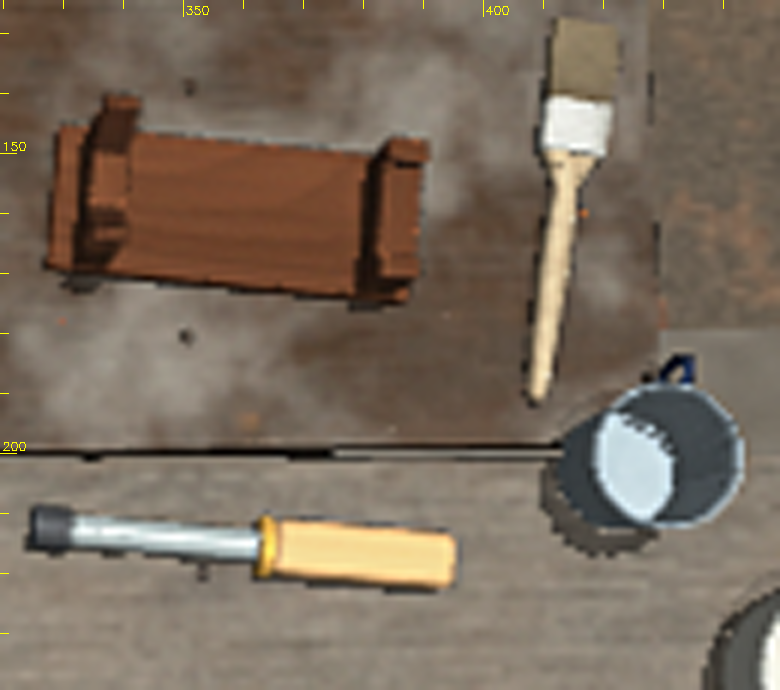

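View pics/t_pan.png

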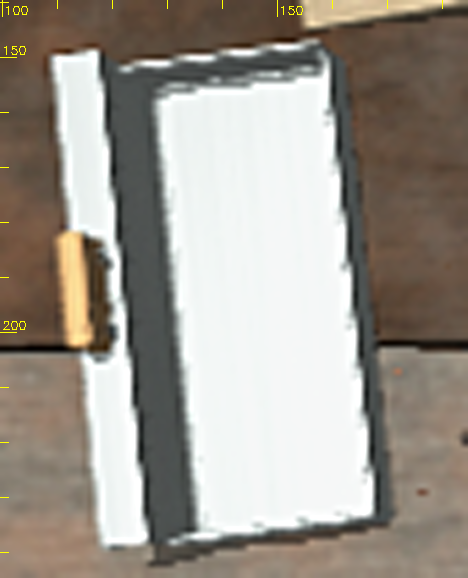

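View pics/s_stand.png

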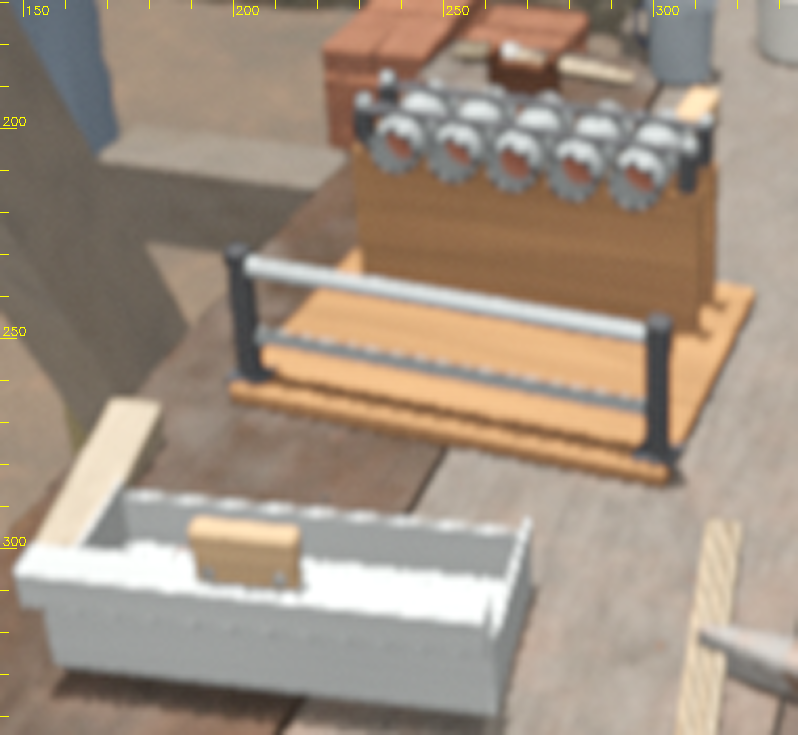

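View pics/s_rod.png

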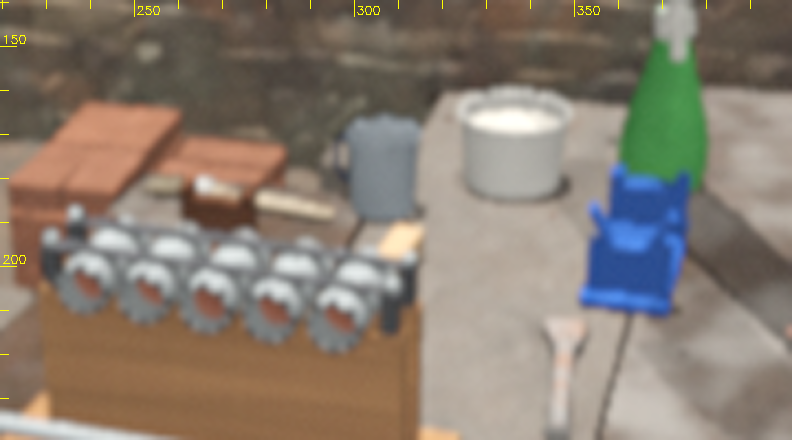

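```bash
cat > fit.py <<'E'
from h import *
from scipy.optimize import least_squares
def px(u0,v0,s): return lambda x,y:(x/s+u0-.5,y/s+v0-.5)
def solve(obs,x0,zfree=False):
    # obs: (cam,(u,v),(X local))
    def P(q,X):
        c,s=np.cos(q[2]),np.sin(q[2]);return np.array([q[0]+c*X[0]-s*X[1],q[1]+s*X[0]+c*X[1],X[2]/1000+0+(q[3] if zfree else 0)])
    def f(q):
        r=[]
        for n,uv,X in obs:
            Xm=np.array(X)/1000; c,s=np.cos(q[2]),np.sin(q[2])
            W=[q[0]+c*Xm[0]-s*Xm[1],q[1]+s*Xm[0]+c*Xm[1],Xm[2]+(q[3] if zfree else 0)]
            r+=list(proj(n,W)-np.array(uv))
        return np.array(r)
    R=least_squares(f,x0,loss='soft_l1');return R.x,f(R.x).reshape(-1,2)
E
python3 - <<'E'
from fit import *
np.set_printoptions(precision=4,suppress=True)
t=px(195,135,4.5);s=px(145,170,4.2)
ob=[("top",t(79,36),(150,113,120)),("top",t(54,516),(-150,113,120)),("top",t(424,133),(92,-105,159)),("top",t(413,434),(-92,-105,159)),("top",t(279,131),(92,-18,159)),("top",t(267,430),(-92,-18,159)),
("side",s(237,253),(150,113,120)),("side",s(659,322),(-150,113,120))]
for (x,y),X in zip([(398,146),(458,153),(516,160),(576,167),(638,176)],[92,46,0,-46,-92]): ob.append(("side",s(x,y),(X,-18,140)))
for zf in(0,1):
    q,r=solve(ob,[.7,0,0]+[0]*zf,zf);print("stand",q);print(r.T)
t=px(100,140,5.5)
ob=[("top",t(57,235),(30,71,121)),("top",t(82,232),(30,57,121)),("top",t(68,348),(-30,71,121)),("top",t(92,346),(-30,57,121)),
("top",t(100,50),(130,53.5,85)),("top",t(148,545),(-130,53.5,85)),("top",t(325,42),(130,-55,45)),("top",t(388,523),(-130,-55,45)),
("side",s(191,520),(30,71,121)),("side",s(300,530),(-30,71,121)),("side",s(55,665),(130,55,0)),("side",s(495,713),(-130,55,0))]
for zf in(0,1):
    q,r=solve(ob,[.7,.3,0]+[0]*zf,zf);print("pan",q);print(r.T)
t=px(320,125,6)
ob=[("top",t(30,527),(0,165,14)),("top",t(455,560),(0,-45,28)),("top",t(265,549),(0,43,28))]
q,r=solve(ob,[.7,-.3,0]);print("rod",q);print(r.T)
D=np.load("top0.npy")
for u,v in[t(360,553),t(300,550),t(430,558),t(150,537),t(50,527)]: print(dep("top",D,u,v))
print("rest pts")
for u,v in[t(108,182),t(105,250),t(120,105),t(122,245),t(405,155),t(400,215),t(395,285),t(250,220),t(62,200)]: print(u,v,dep("top",D,u,v))
print("cup etc",dep("top",D,428,185),dep("top",D,175,135))
E
```

```text
stand [ 0.4955  0.0213 -0.0545]
[[ 0.1439 -0.4402  0.6315  0.2126  0.652   0.0313  0.7807  0.4784 -0.6064
  -1.0779 -0.7546 -0.5778 -0.5357]
 [ 0.336   1.0022 -0.2031  1.0727 -1.125   0.5419 -2.0666 -1.4346  0.531
   0.8845  1.2846  1.7329  1.7549]]
stand [ 0.4952  0.0216 -0.0544  0.0023]
[[-0.0717 -0.6592  0.5632  0.1459  0.5199 -0.1008  0.7589  0.5808 -0.5917
  -1.0477 -0.7084 -0.5149 -0.4555]
 [ 0.2501  1.1238 -0.2602  1.1519 -1.181   0.6221 -2.699  -2.107  -0.0863
   0.2615  0.6558  1.0982  1.1142]]
pan [0.5225 0.3365 0.1212]
[[-0.049   0.4084  0.1061  0.7658 -0.3523  0.1766  0.0011 -1.7978 -0.8048
  -0.7676  0.6039  0.8512]
 [-0.2133 -0.327   0.5122  0.212   0.4713 -0.0459  0.2353 -0.6679  1.2656
   1.4017 -1.5049 -1.2511]]
pan [0.5224 0.3363 0.121  0.0008]
[[-0.1     0.3608  0.0526  0.7159 -0.3908  0.1281 -0.0097 -1.8174 -0.7745
  -0.7314  0.6281  0.8975]
 [-0.2255 -0.3388  0.5147  0.2149  0.4385 -0.0184  0.2085 -0.6381  0.9399
   1.0761 -1.7998 -1.5425]]
rod [ 0.4446 -0.3588 -0.096 ]
[[-0.5183 -0.4428  1.6843]
 [ 0.1576  0.2424 -0.4247]]
[ 0.4449 -0.3574  0.0303]
[ 0.447  -0.3286  0.0265]
[ 0.442  -0.3921  0.0299]
[ 0.4546 -0.2549  0.0224]
[ 0.4601 -0.2051  0.023 ]
rest pts
337.5 154.83333333333334 [ 0.6269 -0.2332  0.0569]
337.0 166.16666666666666 [ 0.5939 -0.2315  0.053 ]
339.5 142.0 [ 0.659  -0.2363  0.0822]
339.8333333333333 165.33333333333334 [ 0.5911 -0.236   0.0799]
387.0 150.33333333333334 [ 0.6371 -0.3775  0.0635]
386.1666666666667 160.33333333333334 [ 0.6099 -0.3772  0.0515]
385.3333333333333 172.0 [ 0.5777 -0.3774  0.0364]
361.1666666666667 161.16666666666666 [ 0.6164 -0.3113  0.0106]
329.8333333333333 157.83333333333334 [ 0.6274 -0.2158  0.0127]
cup etc [ 0.5427 -0.5165 -0.0024] [0.703  0.2562 0.0157]
```

```bash
python3 - <<'E'
from h import *
p,_=snapshot("top")
crop(p,324,136,396,180,11,"pics/t_rest.png")
p,_=snapshot("side")
crop(p,245,165,345,225,8,"pics/s_rest.png")
E
```

```text
(no output)
```

View pics/t_rest.png

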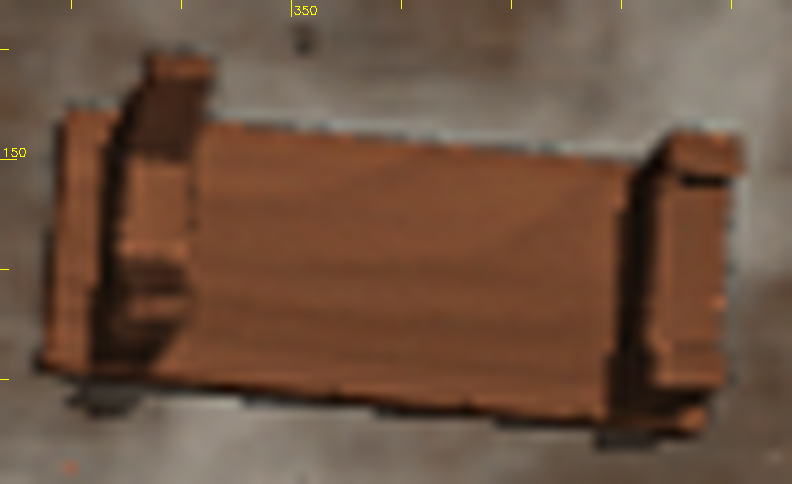

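View pics/s_rest.png

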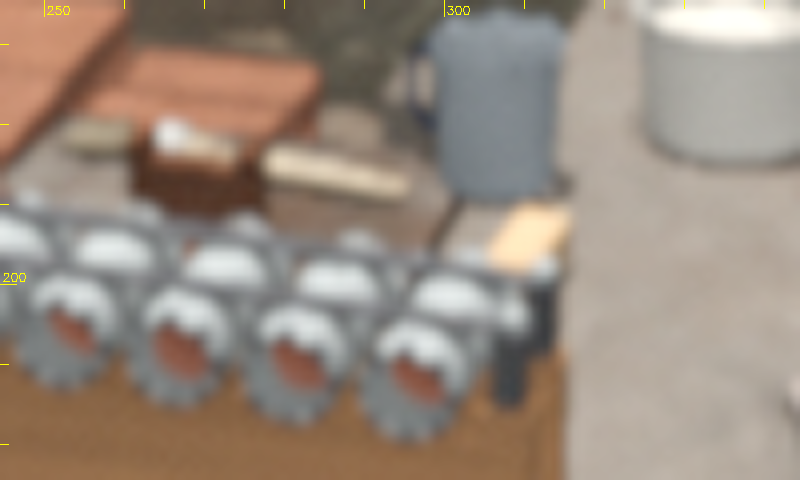

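```bash
python3 - <<'E'
from fit import *
t=px(324,136,11)
D=np.load("top0.npy")
for v in range(139,175): 
    print(v,*[np.round(dep("top",D,u,v),3)[[0,2]] for u in(338,339,340,386,388)])
r=atz("top",*t(693,283),.05);print(r, atz("top",*t(680,135),.06),atz("top",*t(690,400),.06))
print(atz("top",*t(155,200),.056),atz("top",*t(180,60),.085))
# base edges: slopes
a=atz("top",*t(210,120),.01);b=atz("top",*t(630,158),.01);print(a,b,np.arctan2(a[0]-b[0],a[1]-b[1]))
a=atz("top",*t(140,378),.01);b=atz("top",*t(600,415),.01);print(a,b,np.arctan2(a[0]-b[0],a[1]-b[1]))
E
```

```text
139 [ 0.689 -0.001] [0.688 0.002] [ 0.689 -0.002] [0.686 0.004] [ 0.688 -0.005]
140 [0.685 0.001] [ 0.686 -0.003] [ 0.686 -0.003] [0.684 0.   ] [0.683 0.003]
141 [0.662 0.08 ] [0.662 0.082] [0.661 0.085] [ 0.682 -0.007] [0.68  0.001]
142 [0.659 0.081] [0.658 0.087] [0.659 0.082] [0.677 0.002] [ 0.679 -0.004]
143 [0.656 0.083] [0.656 0.083] [0.656 0.081] [ 0.676 -0.005] [0.674 0.001]
144 [0.655 0.076] [0.655 0.076] [0.653 0.081] [ 0.672 -0.001] [0.671 0.001]
145 [0.652 0.077] [0.652 0.075] [0.653 0.072] [ 0.669 -0.002] [ 0.669 -0.002]
146 [0.65  0.072] [0.651 0.067] [0.65 0.07] [ 0.666 -0.004] [ 0.665 -0.002]
147 [0.647 0.069] [0.647 0.072] [0.647 0.07 ] [ 0.662 -0.001] [ 0.663 -0.003]
148 [0.645 0.065] [0.646 0.063] [0.646 0.064] [0.644 0.062] [0.645 0.06 ]
149 [0.644 0.057] [0.643 0.061] [0.643 0.063] [0.642 0.058] [0.642 0.061]
150 [0.641 0.057] [0.641 0.06 ] [0.641 0.058] [0.639 0.062] [0.638 0.064]
151 [0.638 0.057] [0.638 0.058] [0.639 0.054] [0.636 0.059] [0.637 0.055]
152 [0.635 0.057] [0.635 0.06 ] [0.636 0.055] [0.635 0.051] [0.635 0.05 ]
153 [0.633 0.054] [0.633 0.056] [0.6
[... 1285 characters left out ...]
  0.059]
171 [0.588 0.003] [ 0.589 -0.003] [ 0.589 -0.002] [0.577 0.055] [0.577 0.059]
172 [ 0.586 -0.001] [ 0.586 -0.003] [0.585 0.001] [0.578 0.037] [0.582 0.011]
173 [0.582 0.001] [ 0.583 -0.003] [ 0.583 -0.001] [0.576 0.026] [0.579 0.01 ]
174 [ 0.58  -0.006] [0.579 0.   ] [0.578 0.006] [0.575 0.018] [0.578 0.   ]
[ 0.60751275 -0.37844671  0.05      ] [ 0.6456215  -0.37369466  0.06      ] [ 0.57400924 -0.37410049  0.06      ]
[ 0.63050557 -0.23363958  0.056     ] [ 0.66134094 -0.23696947  0.085     ]
[ 0.66296048 -0.25586605  0.01      ] [ 0.65086811 -0.37227064  0.01      ] 0.10351103363416087
[ 0.59060326 -0.23480385  0.01      ] [ 0.57878736 -0.3617707   0.01      ] 0.09279557205599945
```

```bash
cat >> h.py <<'E'
from scipy.spatial.transform import Rotation as Ro
def R_of(o): q=o["tcp_rot"];return Ro.from_quat([q[1],q[2],q[3],q[0]])
def st(): 
    o=ctrl.get_obs();M=R_of(o).as_matrix()
    print("t%.1f"%o["time"],"p",np.round(o["tcp_pos"],4),"x",np.round(M[:,0],3),"y",np.round(M[:,1],3),"F",np.round(o["ft_force"],1),"w %.1f"%(o["grip_width"]*1e3));print("j",np.round(o["joints"],2));return o
def goto(p,yaw=None,jaw0=0):
    """needed shift (units) and turn so tool is down with jaw y at world angle yaw (mod pi, nearest)"""
    o=ctrl.get_obs();M=R_of(o).as_matrix();print("shift",np.round((np.array(p)-o["tcp_pos"])/.1,3))
    if yaw is not None:
        for a in(yaw,yaw+np.pi):
            y=np.array([np.cos(a),np.sin(a),0]);x=np.array([0,0,-1.]);T=np.c_[x,y,np.cross(x,y)]
            print("turn",np.round(Ro.from_matrix(T@M.T).as_rotvec()/np.pi,4))
E
python3 - <<'E'
from fit import *
np.set_printoptions(precision=4,suppress=True)
st(); goto([.515,.4,.115],np.pi/2+.121)
t=px(195,135,4.5)
S=np.array([.4955,.0213]);c,s=np.cos(-.0545),np.sin(-.0545);Rm=np.array([[c,-s],[s,c]])
for y,X in zip([132,205,280,356,432],[92,46,0,-46,-92]):
    w=atz("top",*t(420 -(92-X)*.055,y),.159);print(X,w,(Rm.T@(w[:2]-S))*1e3)
D=np.load("top0.npy")
# bar: column of min depth along rows
for v in (160,180,200,220,240):
    print(v,[ (u,np.round(Rm.T@(dep("top",D,u,v)[:2]-S)*1e3,1),round(dep("top",D,u,v)[2]*1e3)) for u in range(205,216)])
E
```

```text
t0.3 p [ 0.2749 -0.5888  0.253 ] x [-0.     0.001 -1.   ] y [ 0.423 -0.906 -0.001] F [ 0.1  0.  -0.7] w 85.4
j [ 1.07  0.54 -0.    1.54  0.    1.07 -0.07]
shift [ 2.401  9.888 -1.38 ]
turn [ 0.0001 -0.0002  0.8995]
turn [-0.0002 -0.0001 -0.1005]
92 [ 0.5818 -0.0844  0.159 ] [  91.8918 -100.8728]
46 [ 0.5376 -0.0824  0.159 ] [  47.6763 -101.2058]
0 [ 0.4925 -0.0803  0.159 ] [   2.5391 -101.5871]
-46 [ 0.4471 -0.0782  0.159 ] [ -42.9041 -101.9909]
-92 [ 0.402  -0.0761  0.159 ] [ -88.0533 -102.3922]
160 [(205, array([123.5, 152.1]), 3), (206, array([124.7, 150. ]), -2), (207, array([123.5, 145.7]), 5), (208, array([124.3, 143.2]), 1), (209, array([123.8, 139.6]), 4), (210, array([103. , 118.1]), 110), (211, array([102.7, 114.9]), 112), (212, array([102.7, 112.1]), 113), (213, array([102.5, 109. ]), 114), (214, array([122.5, 122.6]), 14), (215, array([114.8, 113.2]), 54)]
180 [(205, array([ 61.6, 148.6]), 3), (206, array([ 62. , 145.8]), 1), (207, array([ 62.1, 142.7]), 1), (208, array([ 62. , 139.4]), 3), (209, array([ 46.3, 118. ]), 108), (210, array([ 45.8, 114.4]), 113), (211, array(
[... 626 characters left out ...]
66.5, 116.7]), 112), (208, array([-66.3, 114.4]), 109), (209, array([-66.5, 110.6]), 114), (210, array([-65.8, 109.4]), 105), (211, array([-60.4, 122.1]), 10), (212, array([-62.7, 112.2]), 53), (213, array([-62.4, 109.5]), 51), (214, array([-62.3, 106.6]), 51), (215, array([-62.2, 103.7]), 51)]
240 [(205, array([-121.3,  138.9]), -2), (206, array([-122.1,  116.2]), 112), (207, array([-121.9,  114. ]), 108), (208, array([-121.8,  111.3]), 108), (209, array([-121.7,  108.5]), 108), (210, array([-120.7,  121.3]), 12), (211, array([-121. ,  111.8]), 53), (212, array([-120.9,  108.6]), 55), (213, array([-120.7,  107. ]), 47), (214, array([-120.6,  103. ]), 53), (215, array([-120.1,  106.5]), 11)]
```

```bash
python3 - <<'E'
from fit import *
np.set_printoptions(precision=4,suppress=True)
print("camtop",-C["top"]["R"].T@C["top"]["t"])
t=px(195,135,4.5)
q0=None
for zz in (140,145,150):
    ws=np.array([atz("top",*t(418 -(92-X)*.06,y),zz/1e3) for y,X in zip([132,205,280,356,432],[92,46,0,-46,-92])])
    print(zz,np.diff(ws[:,0]),ws[2])
    d=ws[0]-ws[-1];print(np.arctan2(d[1],d[0]),np.linalg.norm(d))
E
```

```text
camtop [ 0.3587 -0.0598  1.2995]
140 [-0.0449 -0.0458 -0.0462 -0.0459] [ 0.4947 -0.0791  0.14  ]
-0.04899584392819415 0.18296971557725117
145 [-0.0447 -0.0456 -0.046  -0.0457] [ 0.4942 -0.079   0.145 ]
-0.04899584392819415 0.18218068584222702
150 [-0.0445 -0.0454 -0.0458 -0.0455] [ 0.4936 -0.079   0.15  ]
-0.04899584392819417 0.1813916561072028
```

```bash
python3 -m crank '[[[0.4,0.6,0.1,0,0,-0.02],[0.8,1,0.2,0,0,-0.05],[0.8,1,0.3,0,0,-0.1],[0.8,1,0.3,0,0,-0.1]]]' 85
```

```text
time: 0.7
tcp_pos: [0.3605, -0.4852, 0.2853]
tcp_rot: [0.045, 0.707, 0.045, -0.704]
ft_force: [0.2, -0.1, 0.8]
grip_width: 0.0854
```

```bash
python3 -m crank '[[[0.2,0.5,0,0,0,0],[0.4,1,0,0,0,0],[0.4,1,0,0,0,0]]]' 
python3 -m crank '[[[0.3,0.5,0,0,0,0],[0.5,1,0,0,0,0],[0.5,1,0,0,0,0]]]' 
python3 - <<'E'
from fit import *
np.set_printoptions(precision=4,suppress=True)
st()
D=np.load("top0.npy")
yaw=-.0545;S=np.array([.4985,.0213]);c,s=np.cos(yaw),np.sin(yaw);Rm=np.array([[c,-s],[s,c]])
# all pts
def cloud(n,D,box):
    P=[]
    for v in range(box[1],box[3]):
        for u in range(box[0],box[2]):
            if D[v,u]>0:P.append(dep(n,D,u,v))
    return np.array(P)
for n,box in(("top",(250,150,295,250)),("side",(225,180,325,225))):
    D=np.load(n+"0.npy");P=cloud(n,D,box);L=np.c_[(P[:,:2]-S)@Rm,P[:,2]]*1e3
    for X in(92,46,0,-46,-92):
        for ya,yb in((-74,-50),(-103,-88),(-40,-20)):
            m=(abs(L[:,0]-X)<24)&(L[:,1]>ya)&(L[:,1]<yb)&(L[:,2]>140)&(L[:,2]<166)
            Q=L[m]
            if len(Q)<8: continue
            f=lambda q:np.hypot(Q[:,0]-q[0],Q[:,2]-q[1])-19
            r=least_squares(f,[X,140],loss='soft_l1',f_scale=2);print(n,X,(ya,yb),len(Q),r.x)
    if n=="top":
        pass
E
```

```text
time: 1.0
tcp_pos: [0.3978, -0.3834, 0.2831]
tcp_rot: [0.045, 0.706, 0.047, -0.705]
ft_force: [0.2, 0.1, 0.1]
grip_width: 0.085
time: 1.3
tcp_pos: [0.4473, -0.284, 0.2832]
tcp_rot: [0.045, 0.706, 0.047, -0.705]
ft_force: [-0.1, -0.4, -0.7]
grip_width: 0.0856
t1.3 p [ 0.4473 -0.284   0.2832] x [ 0.001  0.002 -1.   ] y [ 0.13  -0.991 -0.002] F [-0.1 -0.4 -0.7] w 85.6
j [ 0.53  0.3  -0.06  1.82  0.02  1.02 -0.98]
top 92 (-74, -50) 121 [ 91.6409 139.8759]
top 92 (-103, -88) 78 [ 91.6836 141.3455]
top 92 (-40, -20) 109 [ 91.3731 141.407 ]
top 46 (-74, -50) 112 [ 45.6422 139.4294]
top 46 (-103, -88) 79 [ 45.4844 141.2372]
top 46 (-40, -20) 110 [ 46.3863 141.4766]
top 0 (-74, -50) 123 [ -0.2572 139.3024]
top 0 (-103, -88) 87 [  0.1021 141.1072]
top 0 (-40, -20) 106 [  0.2847 141.7497]
top -46 (-74, -50) 124 [-46.1708 139.5652]
top -46 (-103, -88) 84 [-45.9232 141.2935]
top -46 (-40, -20) 102 [-46.2414 141.0711]
top -92 (-74, -50) 126 [-92.3216 139.2882]
top -92 (-103, -88) 76 [-92.6921 140.624 ]
top -92 (-40, -20) 109 [-92.3516 140.8034]
side 92 (-74, -50) 32 [ 91.4051 138.2553]
side 92 (-103, -88) 8 [ 89.7401 137.3023]
side 92 (-40, -20) 66 [ 92.3851 141.6276]
side 46 (-74, -50) 32 [ 44.3212 138.3312]
side 46 (-40, -20) 65 [ 45.3169 141.3597]
side 0 (-74, -50) 39 [ -1.1219 138.6376]
side 0 (-103, -88) 8 [ -0.9515 138.2099]
side 0 (-40, -20) 74 [ -1.2447 140.2304]
side -46 (-74, -50) 34 [-47.9635 138.0995]
side -46 (-103, -88) 10 [-47.9415 138.6052]
side -46 (-40, -20) 65 [-46.7625 140.7537]
side -92 (-74, -50) 28 [-93.8089 137.4088]
side -92 (-103, -88) 12 [-93.7168 138.106 ]
side -92 (-40, -20) 67 [-92.6413 140.2478]
```

```bash
python3 -m crank '[[[0.3,0.5,0,0,0,0],[0.3,1,0,0,0,0],[0.3,1,0,0,0,0]]]' 
python3 -m crank '[[[0,0.5,0,0,0,0],[0.1,1,0,0,0,0],[0.1,1,0,0,0,0]]]' 
python3 - <<'E'
from fit import *
np.set_printoptions(precision=4,suppress=True)
q=[.5225,.3365,.121];c,s=np.cos(q[2]),np.sin(q[2]);Rm=np.array([[c,-s],[s,c]])
D=np.load("top0.npy")
P=np.array([dep("top",D,u,v) for v in range(140,250) for u in range(100,180)])
L=np.c_[(P[:,:2]-q[:2])@Rm,P[:,2]]*1e3
m=(abs(L[:,0])<50)&(abs(L[:,1]-64)<25)&(L[:,2]>106)
T=L[m];print(len(T),T.mean(0),T.min(0),T.max(0))
m=(abs(L[:,2]-85)<8)&(abs(L[:,1]-64)<25);T=L[m];print(len(T),np.polyfit(T[:,0],T[:,1],1),T.min(0),T.max(0))
# end walls
m=(L[:,2]>35)&(L[:,2]<58);T=L[m];print(np.percentile(T[:,0],[1,99]),np.percentile(T[:,1],[2,98]))
E
```

```text
time: 1.6
tcp_pos: [0.476, -0.1836, 0.2831]
tcp_rot: [0.045, 0.706, 0.047, -0.706]
ft_force: [-0.2, -0.5, -0.6]
grip_width: 0.0848
time: 1.9
tcp_pos: [0.486, -0.0832, 0.2835]
tcp_rot: [0.046, 0.706, 0.048, -0.705]
ft_force: [0.7, -0.3, 0.5]
grip_width: 0.0849
132 [  0.1716  63.0452 118.0693] [-28.3499  56.5887 106.0253] [ 30.2437  71.8794 124.9776]
699 [-0.004  63.2339] [-128.297    50.5785   77.058 ] [131.5736  79.026   92.5929]
[-128.7485  130.6479] [-53.9867  54.8929]
```

```bash
python3 -m crank '[[[0,0.5,0,0,0,0],[0.1,1,0,0,0,0],[0.1,1,0,0,0,0]]]' 
python3 -m crank '[[[0,0.5,0,0,0,0],[0.1,1,0,0,0,0],[0.1,1,0,0,0,0]]]' 
python3 -m crank '[[[0,0.5,0,0,0,0],[0.1,1,0,0,0,0],[0.1,1,0,0,0,0]]]' 
python3 -m crank '[[[0,0.5,0,0,0,0],[0,1,0,0,0,0],[0,1,0,0,0,0]]]' 
python3 -m crank '[[[0,0.4,-0.3,0,0,0],[0,0.8,-0.6,0,0,0],[0,0.8,-0.6,0,0,0],[0,0.8,-0.6,0,0,0]]]' 
python3 - <<'E'
from fit import *
st();goto([.5149,.3992,.115],np.pi/2+.119)
E
```

```text
time: 2.2
tcp_pos: [0.4959, 0.0167, 0.2836]
tcp_rot: [0.046, 0.706, 0.048, -0.705]
ft_force: [0.1, -0.4, 0.2]
grip_width: 0.0851
time: 2.5
tcp_pos: [0.5057, 0.1168, 0.2836]
tcp_rot: [0.045, 0.706, 0.048, -0.705]
ft_force: [-0.3, -0.2, -1.2]
grip_width: 0.0848
time: 2.8
tcp_pos: [0.5152, 0.2168, 0.2834]
tcp_rot: [0.045, 0.706, 0.048, -0.705]
ft_force: [-0.1, 0.6, 0.3]
grip_width: 0.0849
time: 3.1
tcp_pos: [0.5136, 0.3171, 0.2831]
tcp_rot: [-0.045, -0.705, -0.048, 0.706]
ft_force: [0.6, -0.2, 0.3]
grip_width: 0.0848
time: 3.5
tcp_pos: [0.5155, 0.3894, 0.2218]
tcp_rot: [-0.044, -0.705, -0.043, 0.706]
ft_force: [0.2, 0.0, 0.4]
grip_width: 0.085
t3.5 p [0.5155 0.3894 0.2218] x [-0.002 -0.002 -1.   ] y [ 0.123 -0.992  0.002] F [0.2 0.  0.4] w 85.0
j [-0.49  0.59 -0.33  1.56  0.21  1.03 -2.33]
shift [-0.006  0.098 -1.068]
turn [8.000e-04 1.200e-03 9.985e-01]
turn [ 0.0007 -0.0005 -0.0015]
```

```bash
python3 -m crank '[[[0,0,-0.1,0,0,0],[0,0,-0.3,0,0,0],[0,0,-0.5,0,0,0],[0,0,-0.5,0,0,0],[0,0,-0.5,0,0,0]]]' 
python3 - <<'E'
from fit import *
st();goto([.5149,.3992,.115],np.pi/2+.119)
p,d=snapshot("side");crop(p,140,240,290,350,5,"pics/s1.png")
E
```

```text
time: 4.0
tcp_pos: [0.516, 0.3897, 0.174]
tcp_rot: [0.043, 0.706, 0.043, -0.706]
ft_force: [-0.7, -0.4, 1.3]
grip_width: 0.0855
t4.0 p [0.516  0.3897 0.174 ] x [ 0.001 -0.    -1.   ] y [ 0.121 -0.993  0.   ] F [-0.7 -0.4  1.3] w 85.5
j [-0.5   0.64 -0.32  1.6   0.24  0.94 -2.35]
shift [-0.011  0.095 -0.59 ]
turn [-4.000e-04  2.000e-04  9.994e-01]
turn [ 0.0001  0.0003 -0.0006]
```

View pics/s1.png

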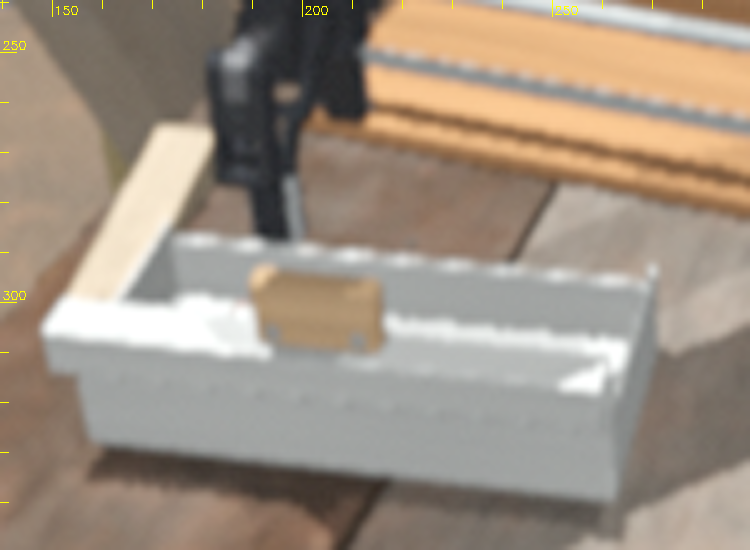

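```bash
python3 - <<'E'
from fit import *
for X in([.516,.432,.165],[.516,.347,.165],[.516,.39,.165],[.5149,.399,.121],[.5149,.399,.085]):print(proj("side",X),proj("top",X))
p,d=snapshot("top");crop(p,90,140,190,245,6,"pics/t1.png")
E
```

```text
[193.80518    286.39723381] [ 95.09803931 189.88062683]
[210.85223326 264.13714555] [126.85166627 189.52243454]
[202.56667874 274.95644506] [110.78669799 189.70365314]
[203.27766794 293.53729941] [113.77026277 192.24344486]
[204.9053356  306.21354776] [118.63090965 193.84487643]
```

View pics/t1.png

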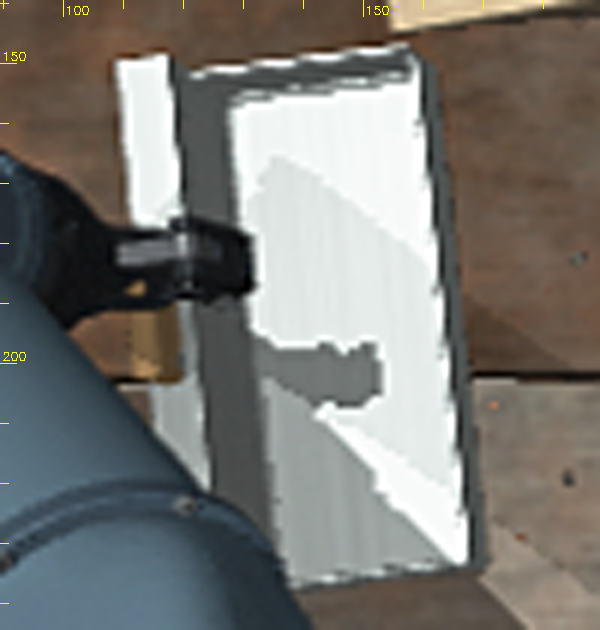

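```bash
python3 -m crank '[[[0,0.095,0,0,0,0],[-0.01,0.095,-0.2,0,0,0],[-0.01,0.095,-0.4,0,0,0],[-0.01,0.095,-0.6,0,0,0],[-0.01,0.095,-0.6,0,0,0],[-0.01,0.095,-0.6,0,0,0]]]' 
python3 - <<'E'
from fit import *
st();goto([.5149,.3992,.114],np.pi/2+.119)
E
```

```text
time: 4.7
tcp_pos: [0.5141, 0.4014, 0.114]
tcp_rot: [0.043, 0.706, 0.044, -0.706]
ft_force: [0.3, -0.1, 0.8]
grip_width: 0.0849
t4.7 p [0.5141 0.4014 0.114 ] x [ 0.     0.001 -1.   ] y [ 0.123 -0.992 -0.001] F [ 0.3 -0.1  0.8] w 84.9
j [-0.53  0.72 -0.3   1.61  0.26  0.85 -2.38]
shift [ 0.008 -0.022 -0.   ]
turn [-2.000e-04 -3.000e-04  9.987e-01]
turn [-0.0002  0.0001 -0.0013]
```

```bash
python3 -m crank '[[[0,-0.02,0,0,0,0],[0,-0.02,0,0,0,0],[0,-0.02,0,0,0,0],[0,-0.02,0,0,0,0],[0,-0.02,0,0,0,0],[0,-0.02,0,0,0,0],[0,-0.02,0,0,0,0],[0,-0.02,0,0,0,0]]]' 0
python3 -m crank '[[[0,0,0.1,0,0,0],[0,0,0.2,0,0,0],[0,0,0.3,0,0,0],[0,0,0.3,0,0,0],[0,0,0.3,0,0,0]]]'
python3 - <<'E'
from fit import *
st()
p,d=snapshot("side");crop(p,130,220,290,350,4.8,"pics/s2.png")
E
```

```text
time: 5.5
tcp_pos: [0.5141, 0.3996, 0.114]
tcp_rot: [0.043, 0.706, 0.044, -0.705]
ft_force: [-1.7, 2.2, 5.0]
grip_width: 0.013
time: 6.0
tcp_pos: [0.5141, 0.3984, 0.1436]
tcp_rot: [0.043, 0.706, 0.043, -0.706]
ft_force: [-0.3, -0.3, -2.7]
grip_width: 0.0128
t6.0 p [0.5141 0.3984 0.1436] x [ 0.  0. -1.] y [ 0.122 -0.993 -0.   ] F [-0.3 -0.3 -2.7] w 12.8
j [-0.52  0.68 -0.31  1.6   0.25  0.9  -2.37]
```

View pics/s2.png

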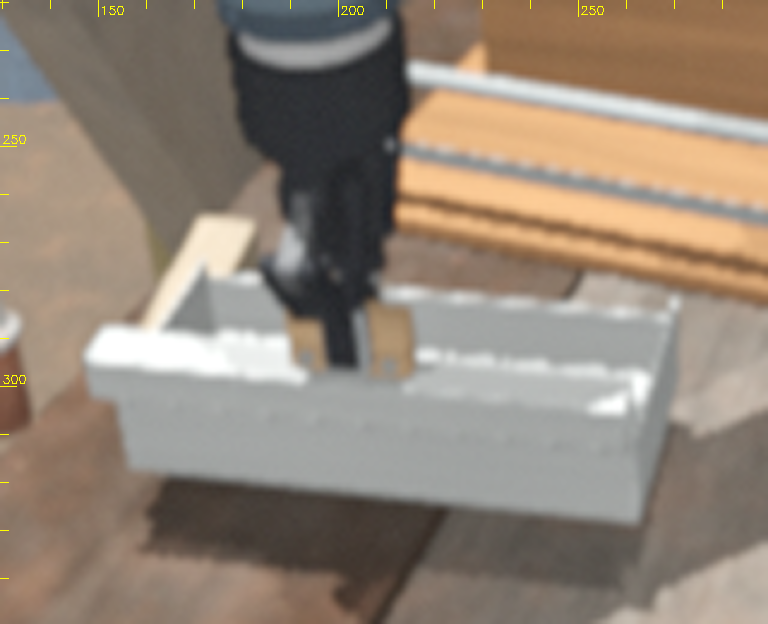

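```bash
python3 -m crank '[[[0,0,0.2,0,0,0],[0,0,0.5,0,0,0],[0,0,0.8,0,0,0],[0,0,1,0,0,0],[0,0,1,0,0,0]]]'
python3 -m crank '[[[0,-0.2,0.1,0,0,-0.01],[0,-0.5,0.1,0,0,-0.03],[-0.05,-0.8,0.1,0,0,-0.05],[-0.05,-1,0.1,0,0,-0.055],[-0.05,-1,0.1,0,0,-0.055],[-0.05,-1,0.1,0,0,-0.055]]]'
python3 - <<'E'
from fit import *
st();goto([.5043,.1341,.255],np.pi/2-.0545)
E
```

```text
time: 6.55
tcp_pos: [0.5151, 0.3997, 0.246]
tcp_rot: [0.042, 0.707, 0.044, -0.704]
ft_force: [0.2, 0.3, -3.2]
grip_width: 0.0133
time: 7.15
tcp_pos: [0.5089, 0.2986, 0.2526]
tcp_rot: [0.018, -0.707, 0.017, 0.707]
ft_force: [0.5, 0.7, -2.3]
grip_width: 0.0131
t7.2 p [0.5089 0.2986 0.2526] x [-0.001  0.    -1.   ] y [-0.049 -0.999 -0.   ] F [ 0.5  0.7 -2.3] w 13.1
j [-0.38  0.45 -0.3   1.69  0.15  1.02 -2.36]
shift [-0.046 -1.645  0.024]
turn [ 4.000e-04 -1.000e-04  9.984e-01]
turn [-0.0001 -0.0002 -0.0016]
```

```bash
python3 -m crank '[[[0,-0.2,0,0,0,0],[0,-0.4,0,0,0,0],[-0.02,-0.7,0,0,0,0],[-0.03,-1,0,0,0,-0.0015],[-0.03,-1,0,0,0,-0.0015]]]'
python3 -m crank '[[[0,-0.1,0,0,0,0],[0,-0.3,0,0,0,0],[-0.01,-0.45,0,0,0,0],[-0.01,-0.45,0,0,0,0],[-0.01,-0.45,0,0,0,0]]]'
cat > pan.py <<'E'
from fit import *
np.set_printoptions(precision=4,suppress=True)
st();goto([.5043,.1341,.255],np.pi/2-.0545)
import sys
k=sys.argv[1]
p,d=snapshot("top");crop(p,150,130,310,265,4.8,f"pics/tp{k}.png");np.save("top1.npy",d)
p,d=snapshot("side");crop(p,170,120,340,290,4.4,f"pics/sp{k}.png");np.save("side1.npy",d)
E
python3 pan.py 1
```

```text
time: 7.65
tcp_pos: [0.5064, 0.1949, 0.2527]
tcp_rot: [0.02, -0.707, 0.022, 0.707]
ft_force: [0.3, 0.2, -2.2]
grip_width: 0.0128
time: 8.15
tcp_pos: [0.505, 0.1543, 0.2533]
tcp_rot: [-0.02, 0.707, -0.019, -0.707]
ft_force: [0.6, 0.2, -2.6]
grip_width: 0.0131
t8.2 p [0.505  0.1543 0.2533] x [ 0.     0.001 -1.   ] y [-0.054 -0.999 -0.001] F [ 0.6  0.2 -2.6] w 13.1
j [-0.16  0.34 -0.28  1.85  0.11  0.96 -2.11]
shift [-0.007 -0.202  0.017]
turn [-0.0001 -0.0004  1.    ]
turn [-0.0003  0.     -0.    ]
```

View pics/tp1.png

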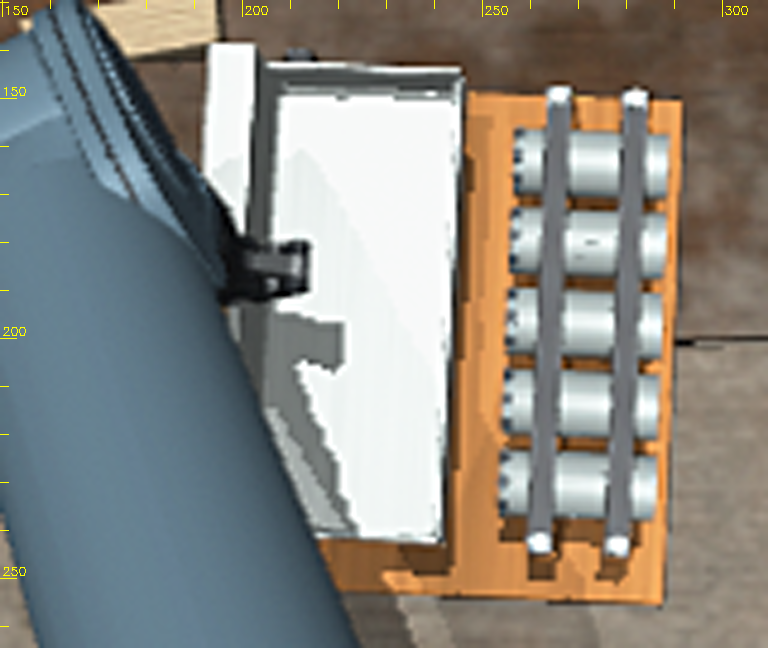

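View pics/sp1.png

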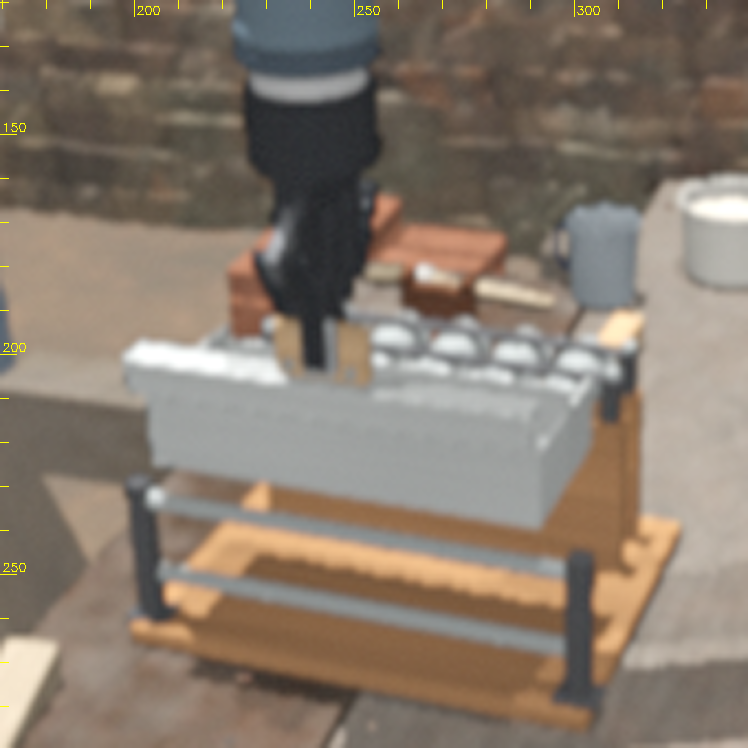

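```bash
cat > pc.py <<'E'
from fit import *
np.set_printoptions(precision=4,suppress=True)
S=np.array([.4981,.0213]);yaw=-.0545;c,s=np.cos(yaw),np.sin(yaw);Rm=np.array([[c,-s],[s,c]])
def loc(n,D,box):
    P=np.array([dep(n,D,u,v) for v in range(box[1],box[3]) for u in range(box[0],box[2]) if D[v,u]>0])
    return np.c_[(P[:,:2]-S)@Rm,P[:,2]]*1e3
E
python3 - <<'E'
from pc import *
L=loc("top",np.load("top1.npy"),(185,135,250,250))
z0=253-114
m=(abs(L[:,2]-z0-2)<9)&(L[:,1]>30)&(L[:,1]<105);Q=L[m];A=np.c_[Q[:,:2],np.ones(len(Q))];k=np.linalg.lstsq(A,Q[:,2],rcond=None)[0];print("floor",len(Q),k, k@[0,69,1])
m=(abs(L[:,2]-z0-85)<9)&(L[:,0]>30);Q=L[m];print("lip",len(Q),Q[:,1].mean(),np.percentile(Q[:,1],[3,97]),np.percentile(Q[:,0],[1,99]),np.polyfit(Q[:,0],Q[:,1],1),Q[:,2].mean()-z0)
m=(L[:,2]>z0+25)&(L[:,2]<z0+60)&(L[:,1]<40);Q=L[m];print("front",len(Q),np.polyfit(Q[:,0],Q[:,1],1),np.percentile(Q[:,1],[5,50,95]))
E
```

```text
floor 2475 [ -0.0009   0.0021 141.8621] 142.01006893676148
lip 333 129.54734188011182 [119.1486 141.9465] [ 34.716  130.7517] [  0.0537 124.8109] 84.78390202669027
front 195 [ 0.0119 16.096 ] [12.3276 13.9161 33.7265]
```

```bash
python3 - <<'E'
from pc import *
D=np.load("top1.npy")
z0=139
for v in range(140,172,2):
    r=[]
    for u in range(185,215):
        P=dep("top",D,u,v);l=Rm.T@(P[:2]-S)*1e3
        if abs(P[2]*1e3-z0-85)<10:r.append((u,l[0],l[1]))
    if r:r=np.array(r);print(v,r[0],r[-1],"mid",r[:,2].mean())
p=cv2.imread("pics/tp1.png")
for v in range(155,240,8):
    r=[]
    for u in range(235,250):
        P=dep("top",D,u,v);l=Rm.T@(P[:2]-S)*1e3
        if abs(P[2]*1e3-z0-40)<10:r.append((u,l[0],l[1]))
    if r:r=np.array(r);print("f",v,r[:,1].mean(),r[:,2].mean())
L=loc("side",np.load("side1.npy"),(190,190,310,245))
for x in range(-120,121,30):
    m=(abs(L[:,0]-x)<12)&(L[:,2]>z0+8)&(L[:,2]<z0+58);Q=L[m];mm=(abs(L[:,0]-x)<12)&(L[:,2]>z0+65)&(L[:,2]<z0+81);print(x,"back",len(Q),np.median(Q[:,1]),"leg",np.median(L[mm][:,1]))
E
```

```text
140 [194.     127.7592 141.944 ] [203.     128.6042 118.8316] mid 130.63360773394606
142 [194.     121.8773 141.0163] [203.     125.1407 119.9142] mid 130.3446381171778
144 [194.     118.1297 142.007 ] [203.     119.2896 119.0951] mid 130.2201366660451
146 [194.     112.0612 140.8881] [203.     114.6393 119.2532] mid 129.6322859861495
148 [194.     107.2938 140.9667] [203.     109.7741 119.2437] mid 129.60031446123634
150 [193.     102.1376 143.3428] [203.     104.9637 119.2904] mid 130.35877598807065
152 [193.      96.8928 142.9677] [203.      99.6506 118.9035] mid 130.30775890855634
154 [193.      91.1324 142.0597] [202.      92.3581 119.368 ] mid 130.80353079599627
156 [193.      86.612  142.4151] [202.      87.5436 119.3933] mid 130.79283267272348
158 [193.      81.509  142.1749] [202.      82.9009 119.5938] mid 130.34138988503724
160 [193.      75.5239 140.9712] [202.      77.3844 118.959 ] mid 129.88477209076683
162 [193.      70.5715 140.8745] [202.      73.0457 119.4837] mid 129.9358231231593
164 [193.      65.3915 140.5233] [202.      68.4666 119.7978] mid 129.4530862953793

[... 521 characters left out ...]
3 -23.74342524291622 14.329728629709997
f 211 -44.95365735249716 13.203347004611356
f 219 -66.27384535964582 13.192064771581697
f 227 -87.09988418559823 13.859532606764313
f 235 -108.16712194774175 14.02821571362567
-120 back 361 90.29288586692157 leg 146.70110989028194
-90 back 238 21.709249879285743 leg 146.80287660415433
-60 back 222 121.69056453998479 leg 146.95864269161729
-30 back 189 124.27454949426125 leg 146.73181807050105
0 back 222 21.50610890710974 leg 146.7812207008891
30 back 183 124.34778434854441 leg 146.8599224259981
60 back 129 125.87181175433179 leg 146.55998472647624
90 back 110 125.62757574625661 leg 146.5519975939151
120 back 151 124.2074918455494 leg 146.39136752620678
```

```bash
python3 - <<'E'
from pc import *
for n,f,b in(("side","side0",(195,225,305,260)),("top","top0",(203,145,220,250)),("side","side1",(195,225,305,260))):
    L=loc(n,np.load(f+".npy"),b)
    for x in range(-110,111,44):
        m=(abs(L[:,0]-x)<22)&(L[:,2]>101)&(L[:,2]<118)&(abs(L[:,1]-113)<14);Q=L[m]
        if len(Q)<8: continue
        g=lambda q:np.hypot(Q[:,1]-q[0],Q[:,2]-q[1])-6
        r=least_squares(g,[113,106],loss='soft_l1',f_scale=1.5);print(f,x,len(Q),r.x)
    # lower bar
L=loc("side",np.load("side0.npy"),(150,280,280,330))
E
```

```text
side0 -110 65 [117.1277 104.3833]
side0 -66 65 [116.1175 104.2381]
side0 -22 60 [116.8775 104.4   ]
side0 22 64 [116.6723 104.5313]
side0 66 56 [117.2069 103.9424]
side0 110 57 [117.0673 104.196 ]
top0 -110 69 [113.3637 106.1115]
top0 -66 63 [113.0509 106.3038]
top0 -22 68 [113.5964 106.0396]
top0 22 69 [113.2871 105.5266]
top0 66 66 [113.1416 106.3126]
top0 110 65 [113.9143 106.5881]
side1 -110 67 [116.5525 104.6134]
side1 -66 61 [116.6639 104.111 ]
side1 -22 62 [116.9398 104.4339]
side1 22 61 [116.8891 104.3592]
side1 66 57 [117.3528 103.9972]
side1 110 58 [117.2733 103.8752]
```

```bash
python3 -m crank '[[[0,-0.1,0,0,0,0],[-0.01,-0.18,0,0,0,0],[-0.01,-0.18,-0.15,0,0,0],[-0.01,-0.18,-0.3,0,0,0],[-0.01,-0.18,-0.5,0,0,0],[-0.01,-0.18,-0.7,0,0,0],[-0.01,-0.18,-0.75,0,0,0],[-0.01,-0.18,-0.75,0,0,0],[-0.01,-0.18,-0.75,0,0,0]]]'
python3 pan.py 2
cat > pm.py <<'E'
from pc import *
import sys
z0=float(sys.argv[1])
D=np.load("top1.npy");L=loc("top",D,(185,135,260,250))
m=(abs(L[:,2]-z0-2)<9)&(L[:,1]>10)&(L[:,1]<85);Q=L[m];A=np.c_[Q[:,:2],np.ones(len(Q))];k=np.linalg.lstsq(A,Q[:,2],rcond=None)[0];print("floor",len(Q),k)
mids=[]
for v in range(135,180):
    r=[]
    for u in range(185,225):
        P=dep("top",D,u,v);l=Rm.T@(P[:2]-S)*1e3
        if abs(P[2]*1e3-z0-85)<8 and l[0]>60 and l[0]<130:r.append((l[0],l[1]))
    if len(r)>5:r=np.array(r);mids.append((r[:,0].mean(),(r[0,1]+r[-1,1])/2,r[:,1].mean(),r[0,1],r[-1,1]))
mids=np.array(mids);print("top lip mid",mids.mean(0),"->rel bar",mids[:,1].mean()-113.4)
m=(abs(L[:,2]-z0-40)<10)&(L[:,1]<20);print("front",np.median(L[m][:,1]),"-> pan y",np.median(L[m][:,1])+54)
L=loc("side",np.load("side1.npy"),(170,170,330,290))
for x in range(-110,111,44):
    mm=(abs(L[:,0]-x)<22)&(L[:,2]>z0+65)&(L[:,2]<z0+81)&(L[:,1]>100);m=(abs(L[:,0]-x)<22)&(L[:,2]>z0+30)&(L[:,2]<z0+56)&(L[:,1]>90)
    print(x,"leg",np.median(L[mm][:,1]),len(L[mm]),"rel bar ctr",np.median(L[mm][:,1])-75-116.9+64,"backwall",np.median(L[m][:,1]))
E
python3 pm.py 64
```

```text
time: 9.15
tcp_pos: [0.5046, 0.1355, 0.1791]
tcp_rot: [-0.02, 0.707, -0.019, -0.706]
ft_force: [0.4, -0.3, -2.3]
grip_width: 0.0131
t9.2 p [0.5046 0.1355 0.1791] x [ 0.001  0.    -1.   ] y [-0.055 -0.998 -0.   ] F [ 0.4 -0.3 -2.3] w 13.1
j [-0.15  0.43 -0.25  1.93  0.15  0.8  -2.11]
shift [-0.003 -0.014  0.759]
turn [ 0.0006  0.0002 -0.9998]
turn [-0.0001  0.0004  0.0002]
floor 2092 [ 0.0023  0.0026 67.6652]
top lip mid [ 95.3657 111.7588 111.5758 122.6776 100.84  ] ->rel bar -1.6411781187659642
front -4.95020399840716 -> pan y 49.04979600159284
-110 leg 127.78074001662883 88 rel bar ctr -0.1192599833711796 backwall 117.65063305938938
-66 leg 127.46625467133748 78 rel bar ctr -0.4337453286625248 backwall 118.74669368899384
-22 leg 127.87724040921542 78 rel bar ctr -0.022759590784588113 backwall 118.72479192538273
22 leg 127.83726784265475 76 rel bar ctr -0.06273215734525195 backwall 119.18824187209181
66 leg 127.97566049743156 73 rel bar ctr 0.07566049743155645 backwall 119.39385852159435
110 leg 127.77905506904327 66 rel bar ctr -0.12094493095673897 backwall 118.80486435292829
```

View pics/sp2.png

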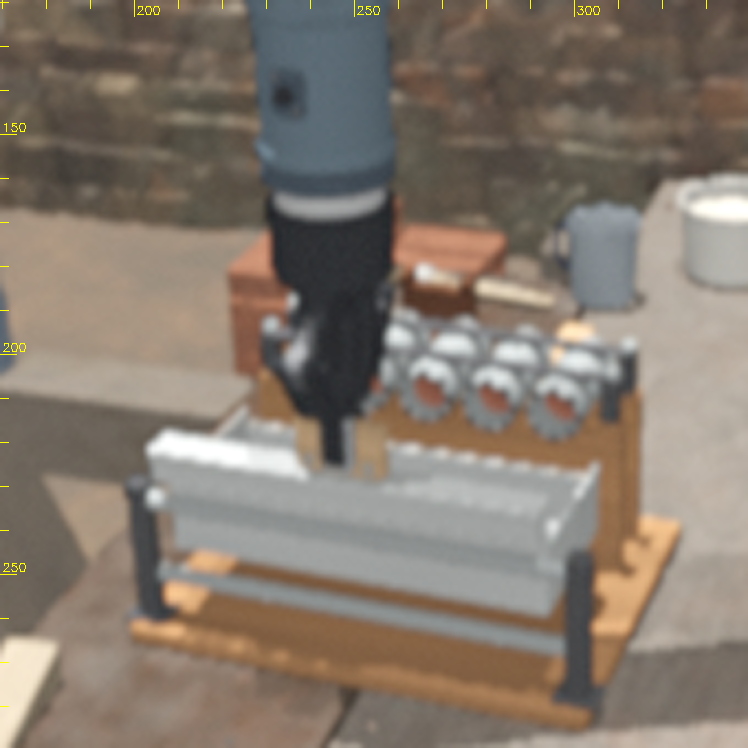

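```bash
python3 -m crank '[[[0,0.008,0,0,0,0],[0,0.008,-0.05,0,0,0],[0,0.008,-0.1,0,0,0],[0,0.008,-0.15,0,0,0],[0,0.008,-0.2,0,0,0],[0,0.008,-0.25,0,0,0],[0,0.008,-0.25,0,0,0],[0,0.008,-0.25,0,0,0]]]'
python3 pan.py 3; python3 pm.py 39
```

```text
time: 10.05
tcp_pos: [0.5035, 0.1358, 0.1528]
tcp_rot: [0.019, -0.706, 0.02, 0.707]
ft_force: [-0.9, -2.5, -3.9]
grip_width: 0.0132
t10.1 p [0.5035 0.1358 0.1528] x [-0.001 -0.001 -1.   ] y [-0.055 -0.998  0.001] F [-0.9 -2.5 -3.9] w 13.2
j [-0.15  0.47 -0.25  1.94  0.17  0.74 -2.12]
shift [ 0.008 -0.017  1.022]
turn [-0.0006 -0.0004 -0.9999]
turn [ 0.0003 -0.0004  0.0001]
floor 1990 [-0.0007 -0.001  41.7542]
top lip mid [ 95.1278 112.1558 112.009  122.8084 101.5033] ->rel bar -1.2441854200844347
front -5.005419879063465 -> pan y 48.99458012093653
-110 leg 127.90397988372146 94 rel bar ctr 0.00397988372145619 backwall 106.33536577656147
-66 leg 127.21955542946154 85 rel bar ctr -0.6804445705384694 backwall 107.0424065421744
-22 leg 127.73049989998492 70 rel bar ctr -0.1695001000150853 backwall 106.75739497100936
22 leg 128.00195807833126 72 rel bar ctr 0.10195807833125059 backwall 106.72792428172414
66 leg 128.1275001049927 72 rel bar ctr 0.2275001049926857 backwall 106.84533993269562
110 leg 127.92308999418728 68 rel bar ctr 0.023089994187273533 backwall 107.43618822988239
```

View pics/sp3.png

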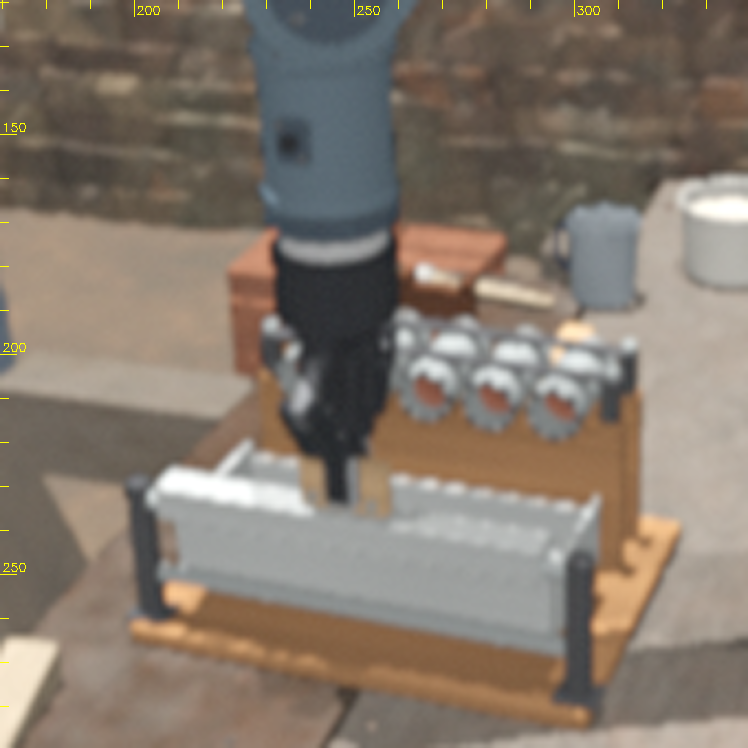

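```bash
python3 -m crank '[[[0,-0.01,0,0,0,0],[0,-0.01,-0.03,0,0,0],[0,-0.01,-0.06,0,0,0],[0,-0.01,-0.06,0,0,0]]]'
python3 -m crank '[[[0,0,-0.01,0,0,0],[0,0,-0.025,0,0,0],[0,0,-0.025,0,0,0]]]'
```

```text
time: 10.55
tcp_pos: [0.5041, 0.1355, 0.147]
tcp_rot: [-0.019, 0.707, -0.019, -0.707]
ft_force: [0.2, -1.7, -2.9]
grip_width: 0.0131
time: 10.85
tcp_pos: [0.504, 0.1355, 0.1446]
tcp_rot: [0.019, -0.707, 0.019, 0.707]
ft_force: [-0.2, -1.4, -3.2]
grip_width: 0.0138
```

```bash
python3 -m crank '[[[0,0,-0.01,0,0,0],[0,0,-0.02,0,0,0],[0,0,-0.02,0,0,0]]]'
python3 -m crank '[[[0,0,-0.01,0,0,0],[0,0,-0.02,0,0,0],[0,0,-0.02,0,0,0]]]'
```

```text
time: 11.15
tcp_pos: [0.504, 0.1355, 0.1439]
tcp_rot: [-0.019, 0.707, -0.019, -0.707]
ft_force: [-3.6, -1.1, 11.3]
grip_width: 0.0128
time: 11.45
tcp_pos: [0.5041, 0.1355, 0.1438]
tcp_rot: [-0.019, 0.707, -0.02, -0.707]
ft_force: [-11.7, -4.3, 31.6]
grip_width: 0.013
```

```bash
python3 -m crank '[[[0,0,0.03,0,0,0],[0,0,0.03,0,0,0]]]'
python3 -m crank '[[[0,0,0,0,0,0],[0,0,0,0,0,0],[0,0,0,0,0,0],[0,0,0,0,0,0],[0,0,0.2,0,0,0],[0,0,0.5,0,0,0],[0,0,0.8,0,0,0],[0,0,0.8,0,0,0]]]' 60
python3 pan.py 4; python3 pm.py 28
```

```text
time: 11.65
tcp_pos: [0.5043, 0.1354, 0.1442]
tcp_rot: [-0.019, 0.707, -0.019, -0.706]
ft_force: [-0.6, -0.7, -1.4]
grip_width: 0.0128
time: 12.45
tcp_pos: [0.5064, 0.1363, 0.2275]
tcp_rot: [-0.02, 0.709, -0.019, -0.704]
ft_force: [-0.0, 1.1, 0.2]
grip_width: 0.0599
t12.4 p [0.5064 0.1363 0.2275] x [ 0.007  0.002 -1.   ] y [-0.055 -0.998 -0.003] F [-0.   1.1  0.2] w 59.9
j [-0.13  0.37 -0.27  1.89  0.12  0.9  -2.09]
shift [-0.021 -0.022  0.275]
turn [ 0.0034  0.0011 -0.9998]
turn [-0.0007  0.0022  0.0002]
floor 2106 [ 0.001   0.0339 28.7328]
top lip mid [ 95.6201 110.0635 109.9242 120.9667  99.1602] ->rel bar -3.336539109996508
front -5.3114210412870495 -> pan y 48.68857895871295
-110 leg 124.93367344834579 76 rel bar ctr -2.9663265516542197 backwall 105.3557454677175
-66 leg 125.30699942781209 76 rel bar ctr -2.5930005721879184 backwall 106.19023267122657
-22 leg 125.97164756390913 71 rel bar ctr -1.9283524360908757 backwall 105.92300934263262
22 leg 125.82832394278576 74 rel bar ctr -2.0716760572142476 backwall 106.7151015333079
66 leg 126.47946676526232 68 rel bar ctr -1.4205332347376896 backwall 106.40869715643811
110 leg 126.44967791114952 65 rel bar ctr -1.4503220888504842 backwall 106.54973751520606
```

View pics/sp4.png

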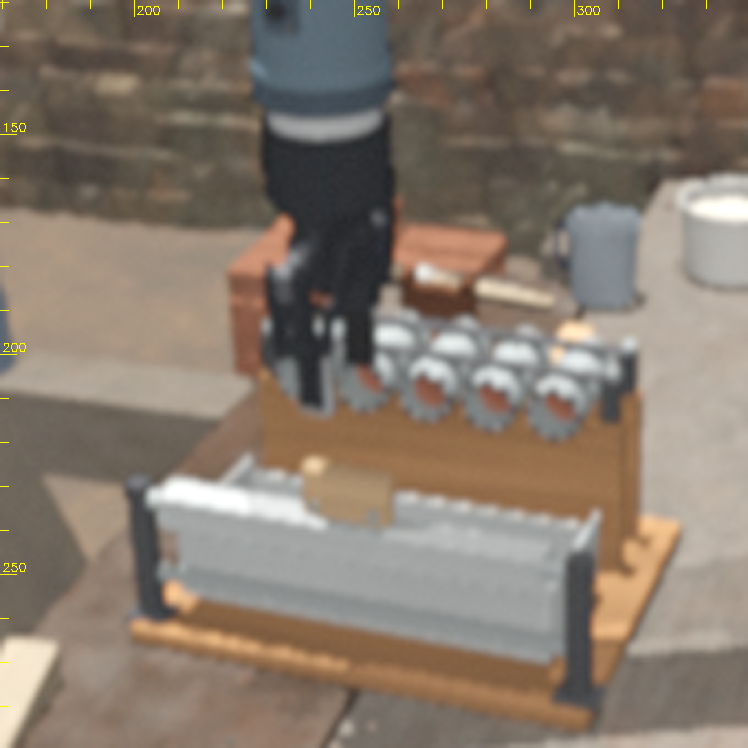

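```bash
python3 -m crank '[[[0,0,0.4,0,0,0],[0,-0.3,0.4,0,0,0.04],[0,-0.6,0.4,0,0,0.08],[0,-1,0.4,0,0,0.12],[0,-1,0.4,0,0,0.16],[0,-1,0.4,0,0,0.16]]]' 60
python3 -m crank '[[[0,-0.5,0,0,0,0.04],[0,-1,0,0,0,0.08],[0,-1,0,0,0,0.12],[0,-1,0,0,0,0.16],[0,-1,0,0,0,0.16]]]'
python3 -m crank '[[[-0.1,-0.5,0,0,0,0.04],[-0.2,-1,0,0,0,0.08],[-0.2,-1,0,0,0,0.12],[-0.2,-1,0,0,0,0.16],[-0.2,-1,0,0,0,0.169]]]'
python3 -m crank '[[[-0.2,-0.5,0,0,0,0],[-0.3,-0.8,0,0,0,0],[-0.3,-0.8,0,0,0,0],[-0.3,-0.8,0,0,0,0]]]'
python3 - <<'E'
from fit import *
st();goto([.4446,-.3588,.02],-.09)
p,d=snapshot("top");crop(p,320,125,450,240,6,"pics/t_rod2.png");np.save("top2.npy",d)
E
```

```text
time: 13.15
tcp_pos: [0.5032, 0.0341, 0.2624]
tcp_rot: [-0.156, -0.689, -0.157, 0.69]
ft_force: [0.1, 0.1, 0.4]
grip_width: 0.06
time: 13.65
tcp_pos: [0.5037, -0.0638, 0.2629]
tcp_rot: [-0.323, -0.629, -0.324, 0.629]
ft_force: [-0.5, 0.6, -1.0]
grip_width: 0.06
time: 14.15
tcp_pos: [0.484, -0.1638, 0.2633]
tcp_rot: [0.476, 0.522, 0.477, -0.522]
ft_force: [1.6, 1.0, -0.1]
grip_width: 0.0602
time: 14.55
tcp_pos: [0.4541, -0.2441, 0.2635]
tcp_rot: [0.476, 0.523, 0.476, -0.523]
ft_force: [-0.0, 1.8, -1.1]
grip_width: 0.0602
t14.6 p [ 0.4541 -0.2441  0.2635] x [-0.     0.001 -1.   ] y [ 0.996 -0.094 -0.   ] F [-0.   1.8 -1.1] w 60.2
j [ 0.7   0.32 -0.36  1.86  0.13  0.98  0.19]
shift [-0.095 -1.147 -2.435]
turn [-0.0002 -0.0001  0.0012]
turn [-1.000e-04  3.000e-04 -9.988e-01]
```

View pics/t_rod2.png

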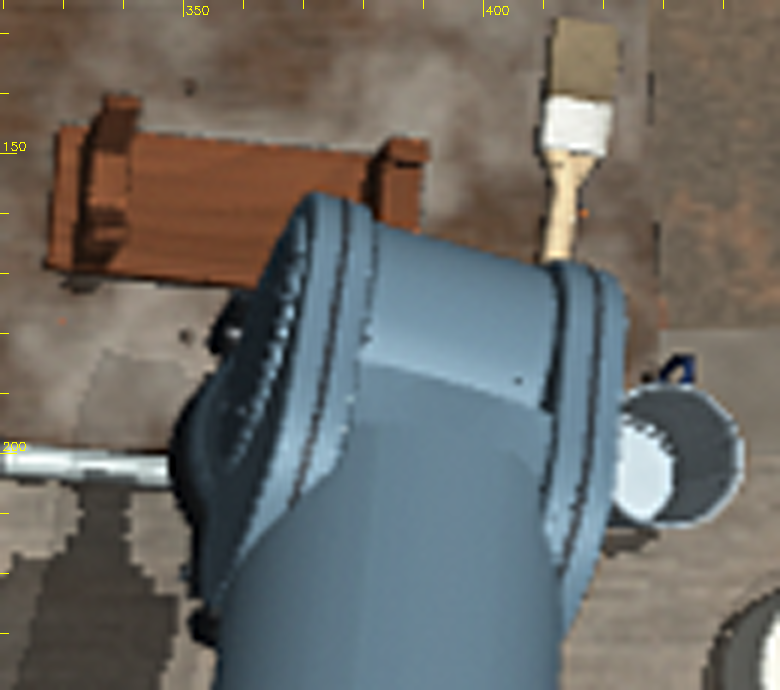

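```bash
python3 -m crank '[[[0,0.5,0.1,0,0,0],[0,1,0.2,0,0,0],[0,1,0.2,0,0,0],[0,1,0.2,0,0,0]]]'
python3 - <<'E'
from fit import *
st()
p,d=snapshot("top");cv2.imwrite("pics/t_all.png",p);np.save("top2.npy",d);crop(p,290,150,430,250,5.5,"pics/t_rod3.png")
E
```

```text
time: 15.0
tcp_pos: [0.4547, -0.1418, 0.2842]
tcp_rot: [0.479, 0.521, 0.478, -0.521]
ft_force: [-0.7, -0.6, 0.3]
grip_width: 0.06
t15.0 p [ 0.4547 -0.1418  0.2842] x [ 0.001 -0.    -1.   ] y [ 0.996 -0.085  0.001] F [-0.7 -0.6  0.3] w 60.0
j [ 0.58  0.23 -0.43  1.93  0.11  1.    0.02]
```

View pics/t_all.png

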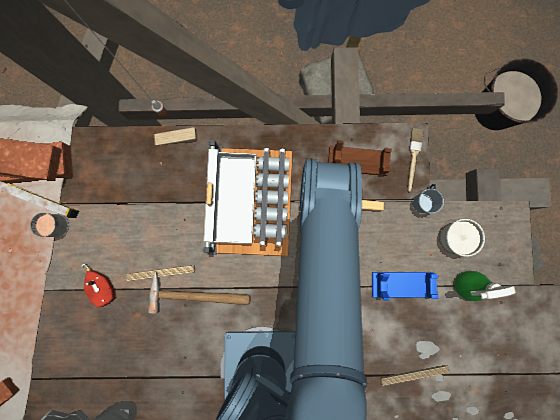

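View pics/t_rod3.png

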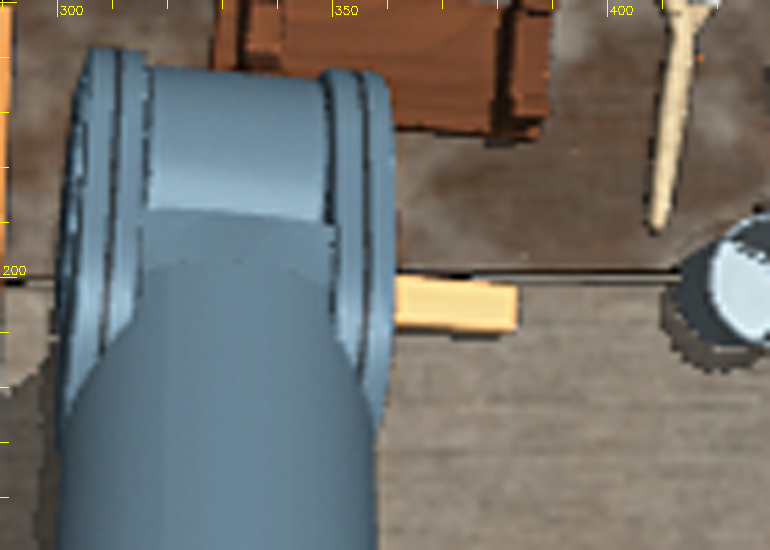

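```bash
python3 - <<'E'
from fit import *
t=px(320,125,6);t2=px(290,150,5.5)
a=atz("top",*t(20,462),.016);b=atz("top",*t(160,470),.016);c=atz("top",*t2(517,309),.028);c2=atz("top",*t2(405,303),.028)
print(a,b,c,c2)
P=np.array([a,b,c,c2]);k=np.polyfit(P[:,1],P[:,0],1);print("slope",k,"res",np.polyval(k,P[:,1])-P[:,0])
y=c[1]+.045;print("origin",np.polyval(k,y),y,"yaw",-np.arctan(k[0]))
D=np.load("top2.npy")
for u,v in[t2(430,304),t2(470,306),t2(500,308)]:print(dep("top",D,u,v))
E
```

```text
[ 0.49356407 -0.19151816  0.016     ] [ 0.48873505 -0.26170199  0.016     ] [ 0.47773161 -0.37086633  0.028     ] [ 0.4816813  -0.31027758  0.028     ]
slope [0.09216816 0.51156607] res [ 0.00035012 -0.00128957 -0.00034761  0.00128706]
origin 0.4815315675698283 -0.3258663293798649 yaw -0.09190849758272503
[ 0.48146129 -0.32484061  0.0230411 ]
[ 0.4798675  -0.34596432  0.02572779]
[ 0.47845113 -0.36185468  0.02723965]
```

```bash
python3 -m crank '[[[0.1,-0.5,0,0,0,0],[0.2,-1,-0.2,0,0,0],[0.2,-1,-0.4,0,0,0],[0.2,-1,-0.4,0,0,0]]]' 65
python3 -m crank '[[[0,-0.4,0,0,0,0],[0.07,-0.84,-0.4,0,0,0],[0.07,-0.84,-0.8,0,0,0],[0.07,-0.84,-1,0,0,0],[0.07,-0.84,-1,0,0,0],[0.07,-0.84,-1,0,0,0]]]'
python3 - <<'E'
from fit import *
st();goto([.4815,-.326,.025],-.085)
p,d=snapshot("side");crop(p,260,140,400,240,5.5,"pics/s_r.png")
p,d=snapshot("top");crop(p,290,150,430,250,5.5,"pics/t_rod4.png")
E
```

```text
time: 15.45
tcp_pos: [0.4716, -0.2466, 0.2405]
tcp_rot: [-0.474, -0.522, -0.478, 0.524]
ft_force: [-1.2, 0.9, 0.1]
grip_width: 0.0651
time: 16.05
tcp_pos: [0.4818, -0.328, 0.1449]
tcp_rot: [0.478, 0.522, 0.477, -0.521]
ft_force: [-0.4, -0.2, 0.2]
grip_width: 0.0649
t16.1 p [ 0.4818 -0.328   0.1449] x [ 0.001  0.    -1.   ] y [ 0.996 -0.088  0.001] F [-0.4 -0.2  0.2] w 64.9
j [ 0.74  0.58 -0.29  1.79  0.22  0.8   0.25]
shift [-0.003  0.02  -1.199]
turn [-0.      0.0003  0.0011]
turn [ 4.000e-04  1.000e-04 -9.989e-01]
```

View pics/s_r.png

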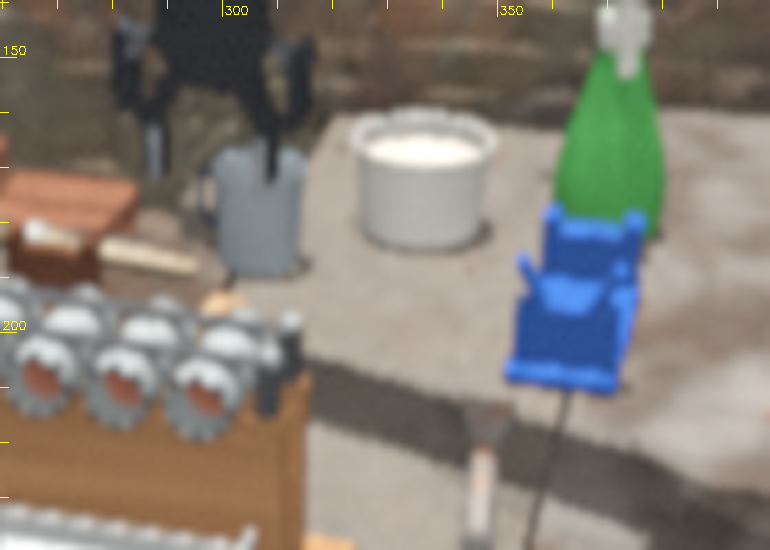

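View pics/t_rod4.png

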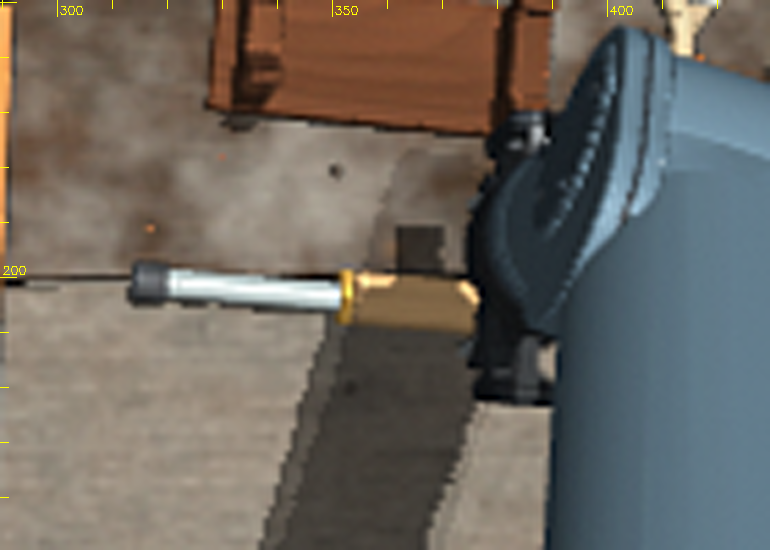

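```bash
python3 - <<'E'
from fit import *
t2=px(290,150,5.5)
ob=[("top",t2(130,283),(0,165,16)),("top",t2(170,286),(0,145,16)),("top",t2(347,298),(0,41,28)),("top",t2(517,309),(0,-45,28)),("top",t2(470,304),(0,-20,28)) ]
ob=ob[:4]
q,r=solve(ob,[.48,-.33,-.08]);print(q);print(r)
E
```

```text
[ 0.48137536 -0.32599592 -0.08562916]
[[-0.2425279   0.02219478]
 [-0.89274014 -0.03293262]
 [ 2.08982942 -0.06423673]
 [-0.00970039  0.06852127]]
```

Rod pose confirmed (0.4814, -0.326, yaw -0.086). Descend and grip.

```bash
python3 -m crank '[[[0,0.02,-0.3,0,0,0.001],[0,0.02,-0.6,0,0,0.001],[0,0.02,-0.8,0,0,0.001],[0,0.02,-0.9,0,0,0.001],[0,0.02,-0.9,0,0,0.001]]]'
python3 -m crank '[[[0,0,-0.1,0,0,0],[0,0,-0.2,0,0,0],[0,0,-0.28,0,0,0],[0,0,-0.28,0,0,0],[0,0,-0.28,0,0,0]]]'
python3 - <<'E'
from fit import *
st();goto([.4815,-.326,.025],-.086)
E
```

```text
time: 16.65
tcp_pos: [0.4812, -0.3265, 0.054]
tcp_rot: [-0.478, -0.521, -0.478, 0.521]
ft_force: [-0.3, -0.2, 0.3]
grip_width: 0.0649
time: 17.15
tcp_pos: [0.4809, -0.3266, 0.0257]
tcp_rot: [-0.478, -0.521, -0.478, 0.521]
ft_force: [0.3, 0.9, 0.8]
grip_width: 0.0649
t17.1 p [ 0.4809 -0.3266  0.0257] x [-0.  0. -1.] y [ 0.996 -0.086 -0.   ] F [0.3 0.9 0.8] w 64.9
j [ 0.69  0.76 -0.23  1.82  0.29  0.59  0.19]
shift [ 0.006  0.006 -0.007]
turn [-0.0001 -0.0001  0.0001]
turn [-1.000e-04  1.000e-04 -9.999e-01]
```

```bash
python3 -m crank '[[[0,0,0,0,0,0],[0,0,0,0,0,0],[0,0,0,0,0,0],[0,0,0,0,0,0],[0,0,0,0,0,0],[0,0,0,0,0,0],[0,0,0,0,0,0]]]' 0
python3 -m crank '[[[0,0,0.1,0,0,0],[0,0,0.3,0,0,0],[0,0,0.5,0,0,0],[0,0,0.7,0,0,0],[0,0,0.7,0,0,0]]]'
python3 - <<'E'
from pc import *
S4=S
st()
# pushing pre-position: rod tip 30 mm before mouth: handle origin local y=-105-30-165
for x in(-92,-46,0,46,92):
    for y in(-300,): print(x,S+Rm@np.array([x,y])/1e3)
E
```

```text
time: 17.85
tcp_pos: [0.4814, -0.3269, 0.0264]
tcp_rot: [0.478, 0.521, 0.478, -0.521]
ft_force: [-0.8, 0.5, 5.0]
grip_width: 0.0267
time: 18.35
tcp_pos: [0.4824, -0.3276, 0.0984]
tcp_rot: [0.479, 0.522, 0.476, -0.521]
ft_force: [0.4, 0.0, -2.3]
grip_width: 0.027
t18.4 p [ 0.4824 -0.3276  0.0984] x [ 0.004 -0.002 -1.   ] y [ 0.996 -0.086  0.004] F [ 0.4  0.  -2.3] w 27.0
j [ 0.72  0.65 -0.27  1.81  0.25  0.71  0.23]
-92 [ 0.3899 -0.2732]
-46 [ 0.4358 -0.2757]
0 [ 0.4818 -0.2783]
46 [ 0.5277 -0.2808]
92 [ 0.5736 -0.2833]
```

```bash
python3 -m crank '[[[0,0,0.2,0,0,0],[0,0.1,0.4,0,0,0.005],[0,0.2,0.54,0,0,0.01],[0,0.2,0.54,0,0,0.01],[0,0.2,0.54,0,0,0.01],[0,0.2,0.54,0,0,0.01]]]'
cat > rodm.py <<'E'
from pc import *
import sys
o=st();k=sys.argv[1]
pl=Rm.T@(o["tcp_pos"][:2]-S)*1e3;y=R_of(o).as_matrix()[:,1];print("tcp local",pl,"z",o["tcp_pos"][2],"jaw yaw err",np.arctan2(y[1],y[0])-yaw)
p,d=snapshot("top");np.save("top3.npy",d);crop(p,250,140,370,250,6,f"pics/tr{k}.png")
# rod shank cloud: local, ahead of TCP
for ya in range(55,165,10):
    pass
L=loc("top",d,(270,140,370,260))
for a,b in((50,70),(70,95),(95,120),(120,143),(145,165)):
    m=(L[:,1]-pl[1]>a)&(L[:,1]-pl[1]<b)&(abs(L[:,0]-pl[0])<18)&(L[:,2]>o["tcp_pos"][2]*1e3-30)&(L[:,2]<o["tcp_pos"][2]*1e3+10);Q=L[m]
    R=11 if a>144 else 8
    if len(Q)<10: print(a,"few",len(Q));continue
    g=lambda q:np.hypot(Q[:,0]-q[0],Q[:,2]-q[1])-R
    r=least_squares(g,[pl[0],o["tcp_pos"][2]*1e3-12],loss='soft_l1',f_scale=1.5);print((a,b),len(Q),"ctr x,z",r.x,"midrange x",(Q[:,0].min()+Q[:,0].max())/2,"top95",np.percentile(Q[:,2],80))
m=(abs(L[:,0]-pl[0])<12)&(abs(L[:,2]-o["tcp_pos"][2]*1e3+5)<14)&(L[:,1]<-106);print("tip y",np.percentile(L[m][:,1],[97,99]))
E
python3 rodm.py 1
```

```text
time: 18.95
tcp_pos: [0.4801, -0.3069, 0.1486]
tcp_rot: [-0.485, -0.513, -0.486, 0.514]
ft_force: [0.3, 0.4, -1.7]
grip_width: 0.0269
t18.9 p [ 0.4801 -0.3069  0.1486] x [-0.002  0.001 -1.   ] y [ 0.998 -0.055 -0.002] F [ 0.3  0.4 -1.7] w 26.9
j [ 0.72  0.56 -0.3   1.82  0.22  0.8   0.25]
tcp local [  -0.0572 -328.6419] z 0.14862289260667857 jaw yaw err -0.0009338881952888067
(50, 70) 39 ctr x,z [  0.9629 136.8053] midrange x 0.1448359627079494 top95 145.00997168232556
(70, 95) 55 ctr x,z [  1.3319 136.1696] midrange x 1.0192847598009882 top95 144.434856643625
(95, 120) 54 ctr x,z [  1.304  136.0589] midrange x 0.9291470577078571 top95 144.168331917312
(120, 143) 49 ctr x,z [  1.2567 136.0215] midrange x 1.64447675140898 top95 144.53517685411947
(145, 165) 55 ctr x,z [  1.0218 135.66  ] midrange x 0.47182450123689 top95 147.1346151814186
tip y [-167.7859 -165.3826]
```

View pics/tr1.png

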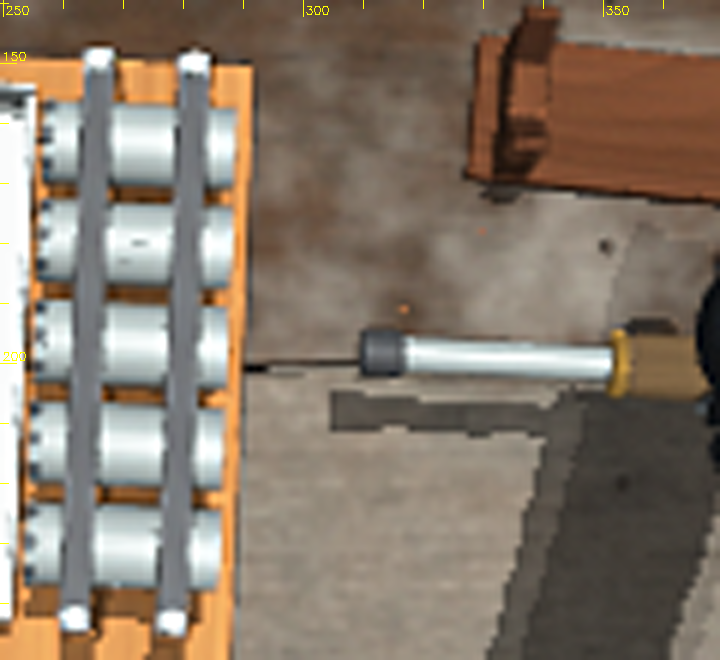

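```bash
python3 -m crank '[[[0,0,0.03,0,0,0],[0,0.2,0.04,0,0,0],[0.015,0.4,0.04,0,0,0],[0.018,0.55,0.04,0,0,0],[0.018,0.55,0.04,0,0,0],[0.018,0.55,0.04,0,0,0]]]'
python3 rodm.py 2
```

```text
time: 19.6
tcp_pos: [0.4828, -0.2522, 0.1538]
tcp_rot: [-0.486, -0.513, -0.486, 0.514]
ft_force: [0.3, -0.9, -3.1]
grip_width: 0.0265
t19.6 p [ 0.4828 -0.2522  0.1538] x [-0.    -0.001 -1.   ] y [ 0.999 -0.055 -0.   ] F [ 0.3 -0.9 -3.1] w 26.5
j [ 0.64  0.51 -0.32  1.88  0.22  0.78  0.15]
tcp local [  -0.4247 -273.8861] z 0.15378007629865204 jaw yaw err -8.906626897496606e-05
(50, 70) 39 ctr x,z [  1.0156 140.7106] midrange x 0.29240545228187864 top95 149.57425617799692
(70, 95) 55 ctr x,z [  1.1995 140.9912] midrange x 0.9263899430713103 top95 149.65079541226032
(95, 120) 57 ctr x,z [  0.4446 141.188 ] midrange x -0.48259754401640054 top95 149.60458705921167
(120, 143) 47 ctr x,z [  0.8222 141.1732] midrange x 1.329584086991734 top95 149.49842469796258
(145, 165) 54 ctr x,z [  1.11   140.5114] midrange x 0.2540153256761597 top95 151.6160401104964
tip y [-113.6253 -110.9275]
```

View pics/tr2.png

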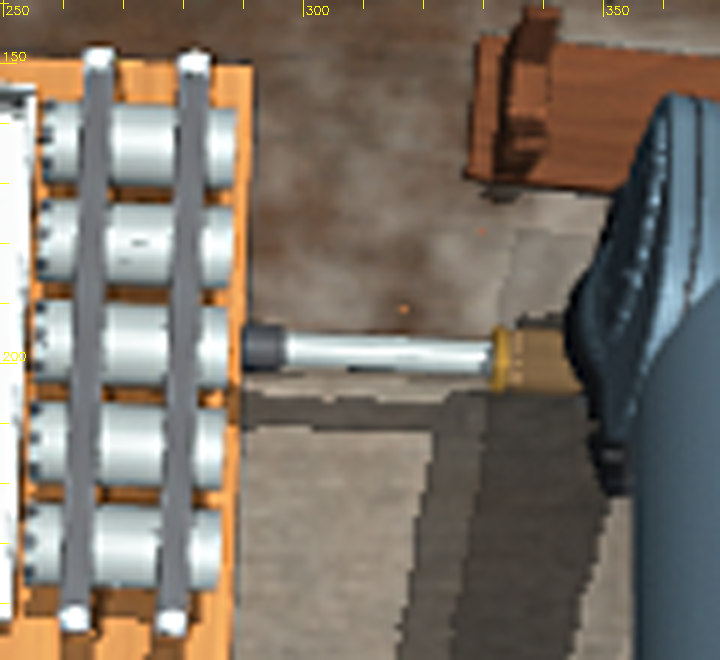

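```bash
python3 -m crank '[[[0,0.15,0,0,0,0],[0.008,0.3,0,0,0,0],[0.015,0.4,0,0,0,0],[0.015,0.4,0,0,0,0]]]'
python3 -m crank '[[[0.005,0.1,0,0,0,0],[0.011,0.2,0,0,0,0],[0.016,0.3,0,0,0,0],[0.016,0.3,0,0,0,0]]]'
```

```text
time: 20.05
tcp_pos: [0.4847, -0.2091, 0.1539]
tcp_rot: [0.487, 0.513, 0.487, -0.512]
ft_force: [-0.0, -0.6, -1.9]
grip_width: 0.027
time: 20.45
tcp_pos: [0.4861, -0.1795, 0.1538]
tcp_rot: [0.487, 0.513, 0.487, -0.513]
ft_force: [0.4, -0.8, -1.8]
grip_width: 0.0267
```

```bash
python3 -m crank '[[[0.008,0.15,0,0,0,0],[0.018,0.34,0,0,0,0],[0.018,0.34,0,0,0,0],[0.018,0.34,0,0,0,0]]]'
python3 - <<'E'
from pc import *
st()
p,d=snapshot("side");crop(p,180,180,340,290,4.8,"pics/sc1.png")
p,d=snapshot("top");crop(p,195,140,365,260,4.6,"pics/tc1.png")
E
```

```text
time: 20.85
tcp_pos: [0.4877, -0.1471, 0.1538]
tcp_rot: [-0.486, -0.513, -0.486, 0.513]
ft_force: [-0.1, -0.2, -2.2]
grip_width: 0.0269
t20.9 p [ 0.4877 -0.1471  0.1538] x [-0. -0. -1.] y [ 0.999 -0.054 -0.   ] F [-0.1 -0.2 -2.2] w 26.9
j [ 0.48  0.47 -0.34  1.97  0.22  0.74 -0.05]
```

View pics/sc1.png

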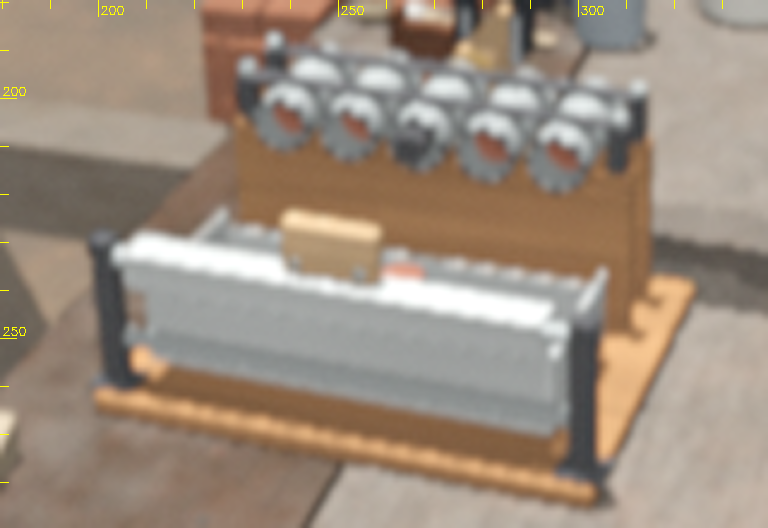

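View pics/tc1.png

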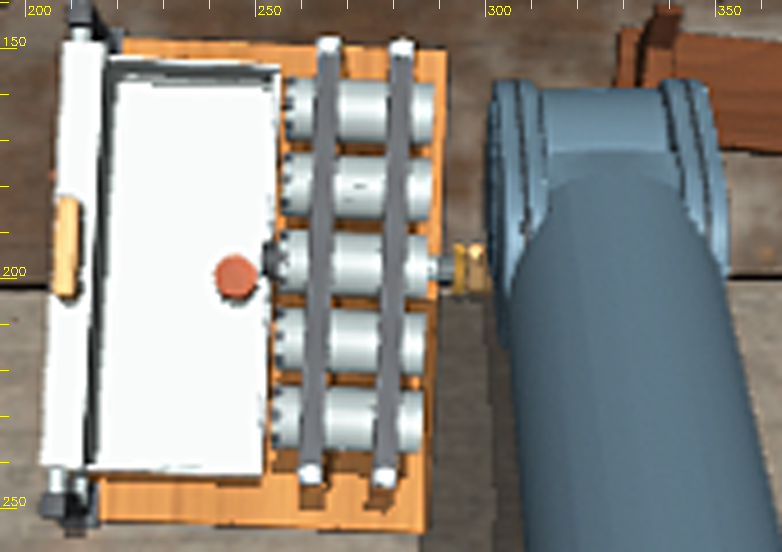

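```bash
python3 -m crank '[[[-0.02,-0.35,0,0,0,0],[-0.038,-0.7,0,0,0,0],[-0.054,-1,0,0,0,0],[-0.054,-1,0,0,0,0]]]'
python3 -m crank '[[[-0.011,-0.2,0,0,0,0],[-0.011,-0.2,0,0,0,0],[0.2,-0.21,0,0,0,0],[0.448,-0.225,0,0,0,0],[0.448,-0.225,0,0,0,0],[0.448,-0.225,0,0,0,0]]]'
python3 rodm.py 3
```

```text
time: 21.35
tcp_pos: [0.4808, -0.2542, 0.1537]
tcp_rot: [-0.485, -0.515, -0.483, 0.517]
ft_force: [-0.9, 0.3, -1.7]
grip_width: 0.0273
time: 21.95
tcp_pos: [0.5271, -0.2691, 0.1535]
tcp_rot: [0.486, 0.513, 0.487, -0.513]
ft_force: [-0.2, 0.0, -2.4]
grip_width: 0.0273
t21.9 p [ 0.5271 -0.2691  0.1535] x [-0.001  0.001 -1.   ] y [ 0.999 -0.054 -0.001] F [-0.2  0.  -2.4] w 27.3
j [ 0.62  0.58 -0.31  1.76  0.23  0.84  0.16]
tcp local [  44.75   -288.3824] z 0.1535027839699635 jaw yaw err 0.0005200465874713942
(50, 70) 41 ctr x,z [ 45.3536 141.5811] midrange x 46.166039519812095 top95 149.74511237101052
(70, 95) 54 ctr x,z [ 45.5815 140.9494] midrange x 45.27328269285199 top95 149.1861994010285
(95, 120) 55 ctr x,z [ 45.4369 141.1376] midrange x 45.41895265207069 top95 149.27089490408565
(120, 143) 49 ctr x,z [ 46.1034 141.1611] midrange x 46.026367314433074 top95 149.56949151233528
(145, 165) 55 ctr x,z [ 45.9318 140.3103] midrange x 44.904496018880856 top95 151.26880688966577
tip y [-128.0854 -125.2906]
```

View pics/tr3.png

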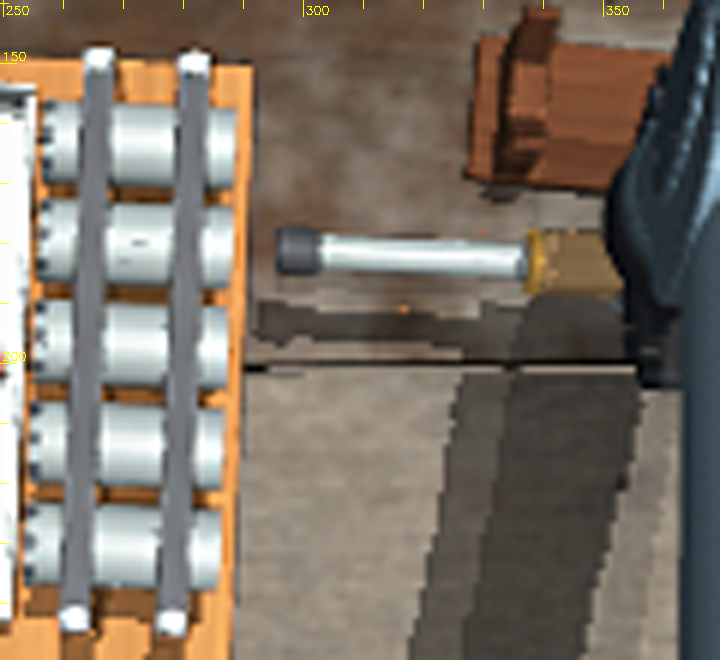

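```bash
python3 -m crank '[[[0.01,0.15,0,0,0,0],[0.018,0.35,0,0,0,0],[0.026,0.5,0,0,0,0],[0.032,0.6,0,0,0,0],[0.038,0.7,0,0,0,0],[0.043,0.8,0,0,0,0],[0.047,0.88,0,0,0,0]]]'
python3 -m crank '[[[0.008,0.15,0,0,0,0],[0.018,0.34,0,0,0,0],[0.018,0.34,0,0,0,0],[0.018,0.34,0,0,0,0]]]'
python3 - <<'E'
from pc import *
st()
p,d=snapshot("top");crop(p,195,140,365,260,4.6,"pics/tc2.png")
E
```

```text
time: 22.7
tcp_pos: [0.5317, -0.1815, 0.1538]
tcp_rot: [-0.486, -0.513, -0.486, 0.514]
ft_force: [-0.2, -1.0, -2.5]
grip_width: 0.027
time: 23.1
tcp_pos: [0.5337, -0.1474, 0.1538]
tcp_rot: [0.486, 0.513, 0.486, -0.513]
ft_force: [-0.7, 0.3, -1.0]
grip_width: 0.0274
t23.1 p [ 0.5337 -0.1474  0.1538] x [ 0.  0. -1.] y [ 0.999 -0.054  0.   ] F [-0.7  0.3 -1. ] w 27.4
j [ 0.44  0.53 -0.33  1.86  0.23  0.79 -0.06]
```

View pics/tc2.png

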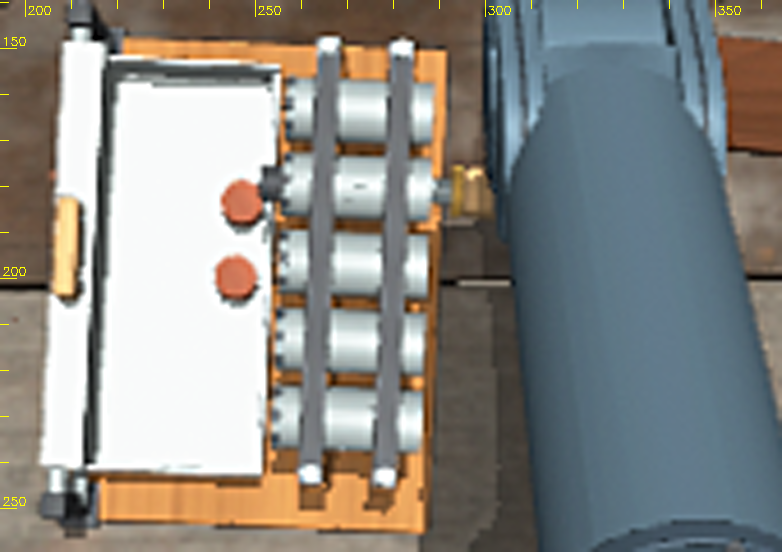

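Second core in. Next barrel 4 (x=+92).

```bash
python3 -m crank '[[[-0.02,-0.35,0,0,0,0],[-0.038,-0.7,0,0,0,0],[-0.054,-1,0,0,0,0],[-0.054,-1,0,0,0,0]]]'
python3 -m crank '[[[-0.011,-0.2,0,0,0,0],[-0.011,-0.2,0,0,0,0],[0.2,-0.21,0,0,0,0],[0.448,-0.225,0,0,0,0],[0.448,-0.225,0,0,0,0],[0.448,-0.225,0,0,0,0]]]'
python3 rodm.py 4
```

```text
time: 23.55
tcp_pos: [0.5264, -0.2555, 0.1536]
tcp_rot: [-0.485, -0.515, -0.483, 0.517]
ft_force: [0.5, -0.4, -2.5]
grip_width: 0.0269
time: 24.15
tcp_pos: [0.573, -0.2696, 0.1535]
tcp_rot: [-0.486, -0.513, -0.487, 0.513]
ft_force: [0.6, 0.5, -2.2]
grip_width: 0.027
t24.1 p [ 0.573  -0.2696  0.1535] x [-0.001  0.001 -1.   ] y [ 0.999 -0.054 -0.001] F [ 0.6  0.5 -2.2] w 27.0
j [ 0.58  0.64 -0.3   1.65  0.23  0.89  0.13]
tcp local [  90.6362 -286.357 ] z 0.1534568565239961 jaw yaw err 0.0005345508979635594
(50, 70) 44 ctr x,z [ 91.3791 141.1589] midrange x 90.38056392913174 top95 149.25053107531477
(70, 95) 54 ctr x,z [ 91.2807 140.5033] midrange x 91.87910226886959 top95 148.71868458106601
(95, 120) 55 ctr x,z [ 91.6811 140.8432] midrange x 91.21430905863907 top95 149.4645741752307
(120, 143) 45 ctr x,z [ 91.5197 140.5312] midrange x 91.52742565260066 top95 149.15968488555032
(145, 165) 56 ctr x,z [ 91.8113 140.6739] midrange x 91.83465506684293 top95 151.81043192264164
tip y [-126.0088 -123.3786]
```

View pics/tr4.png

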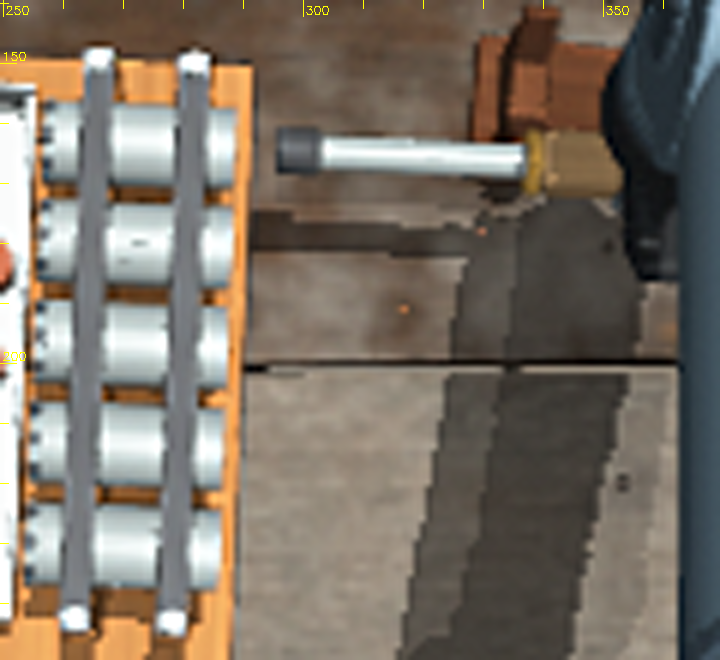

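```bash
python3 -m crank '[[[0.01,0.15,0,0,0,0],[0.018,0.35,0,0,0,0],[0.026,0.5,0,0,0,0],[0.032,0.6,0,0,0,0],[0.038,0.7,0,0,0,0],[0.043,0.8,0,0,0,0],[0.046,0.86,0,0,0,0]]]'
python3 -m crank '[[[0.008,0.15,0,0,0,0],[0.018,0.34,0,0,0,0],[0.018,0.34,0,0,0,0],[0.018,0.34,0,0,0,0]]]'
python3 - <<'E'
from pc import *
st()
p,d=snapshot("top");crop(p,195,140,365,260,4.6,"pics/tc3.png")
E
```

```text
time: 24.9
tcp_pos: [0.5776, -0.1837, 0.1538]
tcp_rot: [0.486, 0.513, 0.486, -0.513]
ft_force: [-0.2, 0.0, -1.9]
grip_width: 0.0271
time: 25.3
tcp_pos: [0.5795, -0.15, 0.1538]
tcp_rot: [0.486, 0.513, 0.486, -0.513]
ft_force: [-0.4, -1.7, -2.0]
grip_width: 0.0265
t25.3 p [ 0.5795 -0.15    0.1538] x [ 0.  0. -1.] y [ 0.999 -0.054  0.   ] F [-0.4 -1.7 -2. ] w 26.5
j [ 0.41  0.59 -0.32  1.74  0.23  0.84 -0.07]
```

View pics/tc3.png

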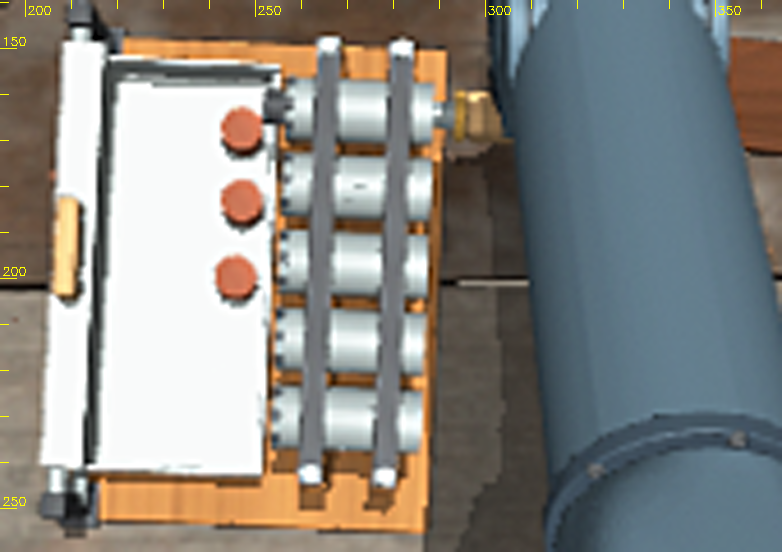

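```bash
python3 -m crank '[[[-0.02,-0.35,0,0,0,0],[-0.038,-0.7,0,0,0,0],[-0.054,-1,0,0,0,0],[-0.054,-1,0,0,0,0]]]'
python3 -m crank '[[[-0.011,-0.2,0,0,0,0],[-0.011,-0.2,0,0,0,0],[-0.35,-0.18,0,0,0,0],[-0.7,-0.162,0,0,0,0],[-0.93,-0.15,0,0,0,0],[-0.93,-0.15,0,0,0,0]]]'
python3 -m crank '[[[-0.25,0.013,0,0,0,0],[-0.459,0.025,0,0,0,0],[-0.459,0.025,0,0,0,0],[-0.459,0.025,0,0,0,0]]]'
python3 rodm.py 5
```

```text
time: 25.75
tcp_pos: [0.572, -0.2588, 0.1535]
tcp_rot: [-0.485, -0.514, -0.483, 0.517]
ft_force: [-1.1, -0.7, -1.7]
grip_width: 0.0267
time: 26.35
tcp_pos: [0.4771, -0.2654, 0.1534]
tcp_rot: [-0.485, -0.513, -0.487, 0.515]
ft_force: [0.7, 0.2, -3.0]
grip_width: 0.0268
time: 26.75
tcp_pos: [0.436, -0.2629, 0.1542]
tcp_rot: [0.487, 0.514, 0.486, -0.513]
ft_force: [-0.5, 0.2, -1.4]
grip_width: 0.0267
t26.8 p [ 0.436  -0.2629  0.1542] x [ 0.001 -0.    -1.   ] y [ 0.999 -0.055  0.001] F [-0.5  0.2 -1.4] w 26.7
j [ 0.71  0.46 -0.32  1.97  0.21  0.74  0.21]
tcp local [ -46.5069 -287.1644] z 0.15415126898562928 jaw yaw err -0.0002378309573460996
(50, 70) 43 ctr x,z [-45.7547 140.9145] midrange x -46.56854314951239 top95 149.237221610175
(70, 95) 54 ctr x,z [-46.0505 141.4224] midrange x -45.076560550435644 top95 149.54187442978645
(95, 120) 54 ctr x,z [-45.1911 141.449 ] midrange x -46.03712296132537 top95 149.60636274227414
(120, 143) 51 ctr x,z [-44.7884 141.0219] midrange x -44.61537283907432 top95 149.7460831123889
(145, 165) 58 ctr x,z [-44.6427 141.0358] midrange x -45.50379031327405 top95 152.0576932817302
tip y [-126.5809 -124.096 ]
```

View pics/tr5.png

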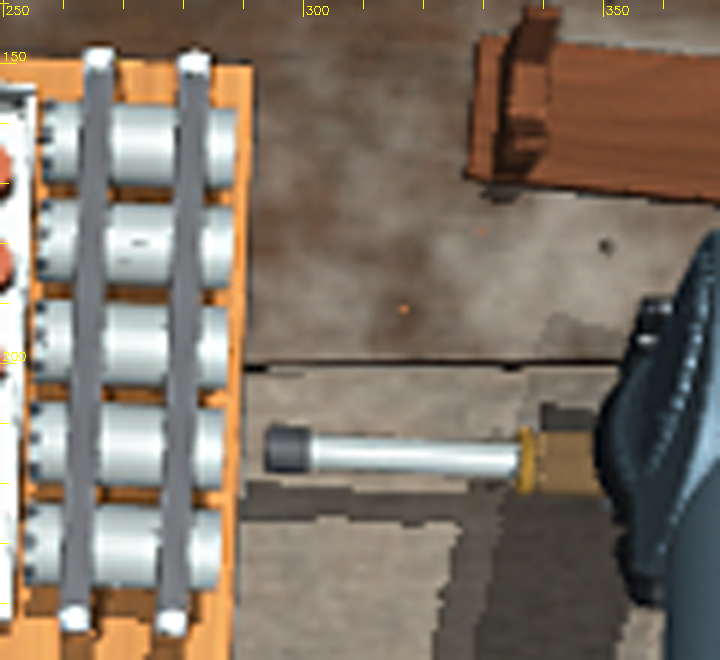

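```bash
python3 -m crank '[[[0,0.15,0,0,0,0],[0.01,0.35,0,0,0,0],[0.018,0.5,0,0,0,0],[0.024,0.6,0,0,0,0],[0.03,0.7,0,0,0,0],[0.035,0.8,0,0,0,0],[0.039,0.86,0,0,0,0]]]'
python3 -m crank '[[[0.008,0.15,0,0,0,0],[0.018,0.34,0,0,0,0],[0.018,0.34,0,0,0,0],[0.018,0.34,0,0,0,0]]]'
python3 - <<'E'
from pc import *
st()
p,d=snapshot("top");crop(p,195,140,365,260,4.6,"pics/tc4.png")
E
```

```text
time: 27.5
tcp_pos: [0.4392, -0.1762, 0.1538]
tcp_rot: [0.486, 0.513, 0.486, -0.513]
ft_force: [-0.6, -1.1, -3.2]
grip_width: 0.0273
time: 27.9
tcp_pos: [0.4408, -0.1432, 0.1538]
tcp_rot: [-0.486, -0.513, -0.486, 0.513]
ft_force: [-0.2, -0.1, -2.0]
grip_width: 0.027
t27.9 p [ 0.4408 -0.1432  0.1538] x [-0. -0. -1.] y [ 0.999 -0.054 -0.   ] F [-0.2 -0.1 -2. ] w 27.0
j [ 0.51  0.4  -0.36  2.08  0.22  0.69 -0.04]
```

View pics/tc4.png

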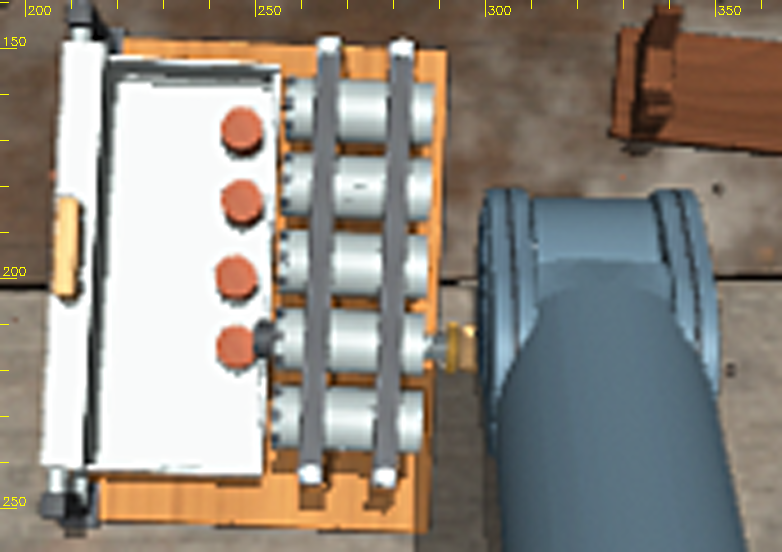

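```bash
python3 -m crank '[[[-0.02,-0.35,0,0,0,0],[-0.038,-0.7,0,0,0,0],[-0.054,-1,0,0,0,0],[-0.054,-1,0,0,0,0]]]'
python3 -m crank '[[[-0.011,-0.2,0,0,0,0],[-0.011,-0.2,0,0,0,0],[-0.25,-0.19,0,0,0,0],[-0.466,-0.175,0,0,0,0],[-0.466,-0.175,0,0,0,0],[-0.466,-0.175,0,0,0,0]]]'
python3 rodm.py 6
```

```text
time: 28.35
tcp_pos: [0.4341, -0.2494, 0.1537]
tcp_rot: [-0.485, -0.515, -0.483, 0.516]
ft_force: [0.6, 1.2, -1.1]
grip_width: 0.0272
time: 28.95
tcp_pos: [0.3888, -0.2605, 0.1539]
tcp_rot: [0.486, 0.514, 0.486, -0.514]
ft_force: [0.3, 0.0, -2.2]
grip_width: 0.0271
t28.9 p [ 0.3888 -0.2605  0.1539] x [ 0. -0. -1.] y [ 0.998 -0.055  0.   ] F [ 0.3  0.  -2.2] w 27.1
j [ 0.77  0.4  -0.33  2.07  0.2   0.7   0.25]
tcp local [ -93.7933 -287.2908] z 0.15393075645613538 jaw yaw err -0.000788065963645744
(50, 70) 43 ctr x,z [-92.554  141.3987] midrange x -92.76611424873914 top95 149.4970998172791
(70, 95) 56 ctr x,z [-93.3403 141.1236] midrange x -92.64356907948537 top95 149.58653085965068
(95, 120) 54 ctr x,z [-92.2755 141.2335] midrange x -92.02034460652484 top95 149.2378179219227
(120, 143) 51 ctr x,z [-92.2407 141.6401] midrange x -93.14850754352176 top95 149.50975843286486
(145, 165) 57 ctr x,z [-92.1419 140.7256] midrange x -92.40022782211236 top95 152.16616303258573
tip y [-127.9814 -125.3121]
```

View pics/tr6.png

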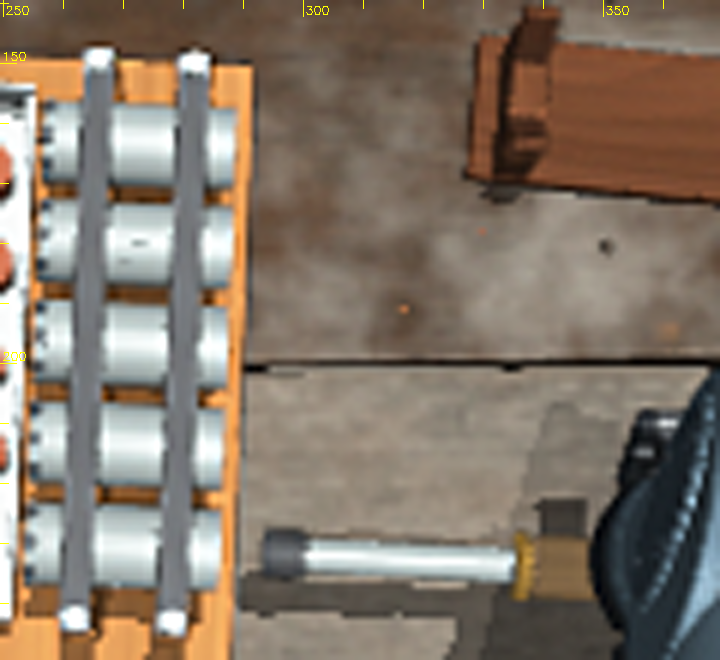

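Target x ≈ -92.4; rod at -92.3. Push.

```bash
python3 -m crank '[[[0.005,0.15,0,0,0,0],[0.017,0.35,0,0,0,0],[0.026,0.5,0,0,0,0],[0.032,0.6,0,0,0,0],[0.038,0.7,0,0,0,0],[0.043,0.8,0,0,0,0],[0.047,0.88,0,0,0,0]]]'
python3 -m crank '[[[0.008,0.15,0,0,0,0],[0.018,0.34,0,0,0,0],[0.018,0.34,0,0,0,0],[0.018,0.34,0,0,0,0]]]'
python3 - <<'E'
from pc import *
st()
p,d=snapshot("top");crop(p,195,140,365,260,4.6,"pics/tc5.png")
E
```

```text
time: 29.7
tcp_pos: [0.3938, -0.1721, 0.1539]
tcp_rot: [0.486, 0.514, 0.486, -0.513]
ft_force: [0.7, -0.7, -1.1]
grip_width: 0.0271
time: 30.1
tcp_pos: [0.3954, -0.1386, 0.1538]
tcp_rot: [-0.486, -0.513, -0.486, 0.513]
ft_force: [0.3, -0.6, -1.8]
grip_width: 0.0269
t30.1 p [ 0.3954 -0.1386  0.1538] x [ 0. -0. -1.] y [ 0.999 -0.054  0.   ] F [ 0.3 -0.6 -1.8] w 26.9
j [ 0.55  0.34 -0.38  2.18  0.2   0.65 -0.02]
```

View pics/tc5.png

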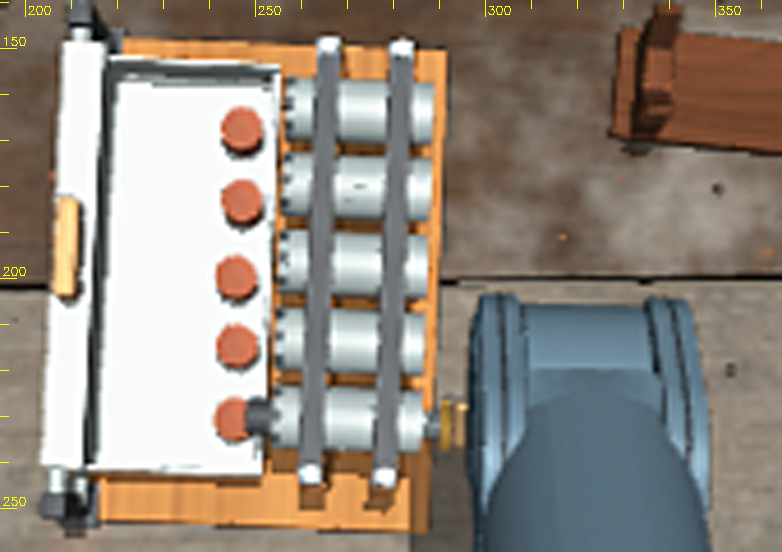

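```bash
python3 -m crank '[[[-0.02,-0.35,0,0,0,0],[-0.038,-0.7,0,0,0,0],[-0.054,-1,0,0,0,0],[-0.054,-1,0,0,0,0]]]'
python3 -m crank '[[[-0.011,-0.25,0,0,0,0],[-0.015,-0.4,0,0,0,0],[0.2,-0.6,0.1,0,0,-0.005],[0.5,-0.8,0.2,0,0,-0.01],[0.8,-0.95,0.2,0,0,-0.0145],[0.8,-0.95,0.2,0,0,-0.0145]]]'
python3 -m crank '[[[0.3,0,0,0,0,0],[0.6,0,0,0,0,0],[0.9,0,0,0,0,0],[0.9,0,0,0,0,0]]]'
python3 - <<'E'
from fit import *
st();goto([.616,-.339,.0767],-.10)
E
```

```text
time: 30.55
tcp_pos: [0.389, -0.2442, 0.1538]
tcp_rot: [-0.485, -0.515, -0.483, 0.516]
ft_force: [-0.6, 0.2, -1.9]
grip_width: 0.0269
time: 31.15
tcp_pos: [0.4739, -0.3355, 0.1744]
tcp_rot: [0.476, 0.526, 0.472, -0.524]
ft_force: [0.0, 0.7, -1.2]
grip_width: 0.0267
time: 31.55
tcp_pos: [0.5634, -0.3315, 0.1735]
tcp_rot: [0.475, 0.525, 0.475, -0.523]
ft_force: [1.4, 0.4, -2.0]
grip_width: 0.0269
t31.6 p [ 0.5634 -0.3315  0.1735] x [ 0.003  0.002 -1.   ] y [ 0.995 -0.097  0.003] F [ 1.4  0.4 -2. ] w 26.9
j [ 0.66  0.65 -0.29  1.58  0.21  0.94  0.21]
shift [ 0.526 -0.075 -0.968]
turn [-0.0005  0.0009 -0.0009]
turn [-1.500e-03 -7.000e-04  9.991e-01]
```

```bash
python3 -m crank '[[[0.2,-0.04,0,0,0,0],[0.45,-0.06,0,0,0,0],[0.52,-0.06,-0.1,0,0,0],[0.52,-0.06,-0.3,0,0,0],[0.52,-0.06,-0.3,0,0,0],[0.52,-0.06,-0.3,0,0,0]]]'
python3 - <<'E'
from fit import *
np.set_printoptions(precision=4,suppress=True)
o=st();goto([.616,-.339,.0767],-.10)
p,d=snapshot("top");crop(p,310,125,420,205,7,"pics/tl1.png")
q=np.array([.616,-.3385]);c,s=np.cos(-.1),np.sin(-.1);Rr=np.array([[c,-s],[s,c]])
P=np.array([dep("top",d,u,v) for v in range(125,200) for u in range(310,400)]);L=np.c_[(P[:,:2]-q)@Rr,P[:,2]]*1e3
for a,b in((55,80),(80,110),(110,140),(145,165)):
    m=(L[:,1]>a)&(L[:,1]<b)&(abs(L[:,0])<22)&(L[:,2]>115)&(L[:,2]<170);Q=L[m]
    if len(Q)>8:
        g=lambda z:np.hypot(Q[:,0]-z[0],Q[:,2]-z[1])-(11 if a>144 else 8)
        print(a,b,len(Q),least_squares(g,[0,130],loss='soft_l1',f_scale=1.5).x)
m=(abs(L[:,0])<15)&(L[:,2]>115)&(L[:,2]<170)&(L[:,1]>90);print("tip",np.percentile(L[m][:,1],[98,99.5]))
E
```

```text
time: 32.15
tcp_pos: [0.6102, -0.3395, 0.143]
tcp_rot: [-0.473, -0.524, -0.475, 0.525]
ft_force: [-0.4, 0.2, -2.5]
grip_width: 0.027
t32.1 p [ 0.6102 -0.3395  0.143 ] x [-0.003  0.001 -1.   ] y [ 0.995 -0.101 -0.003] F [-0.4  0.2 -2.5] w 27.0
j [ 0.61  0.75 -0.27  1.46  0.22  0.96  0.18]
shift [ 0.058  0.005 -0.663]
turn [-0.0003 -0.0009  0.0002]
turn [-0.0013  0.0004 -0.9998]
55 80 53 [ -4.2724 129.7784]
80 110 65 [ -4.6608 129.845 ]
110 140 59 [ -3.8319 129.4243]
145 165 51 [ -4.3634 129.4443]
tip [161.5631 161.8515]
```

View pics/tl1.png

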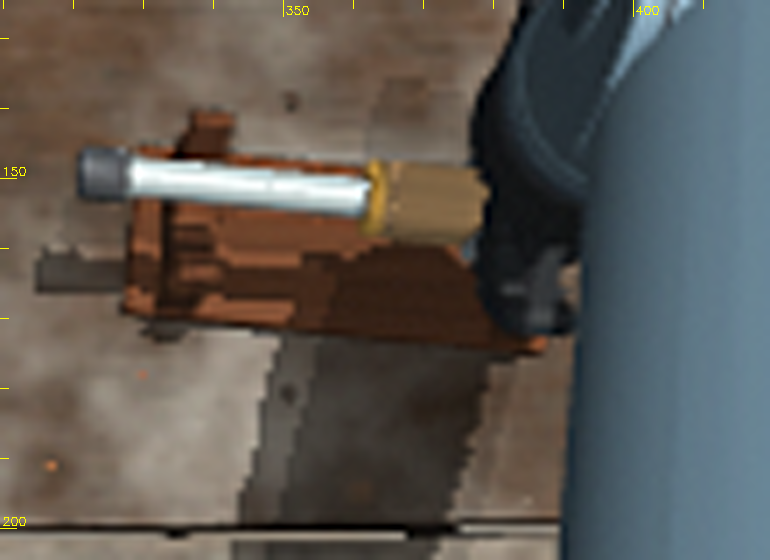

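```bash
python3 -m crank '[[[0.045,0.01,0,0,0,0],[0.045,0.01,-0.15,0,0,0],[0.045,0.01,-0.3,0,0,0],[0.045,0.01,-0.45,0,0,0],[0.045,0.01,-0.58,0,0,0],[0.045,0.01,-0.58,0,0,0],[0.045,0.01,-0.58,0,0,0]]]'
python3 - <<'E'
from fit import *
st()
p,d=snapshot("top");crop(p,310,125,420,205,7,"pics/tl2.png")
E
```

```text
time: 32.9
tcp_pos: [0.6162, -0.3385, 0.0852]
tcp_rot: [-0.474, -0.524, -0.475, 0.525]
ft_force: [0.5, -0.8, -1.7]
grip_width: 0.027
t32.9 p [ 0.6162 -0.3385  0.0852] x [-0.001  0.    -1.   ] y [ 0.995 -0.1   -0.001] F [ 0.5 -0.8 -1.7] w 27.0
j [ 0.6   0.83 -0.26  1.47  0.25  0.88  0.17]
```

View pics/tl2.png

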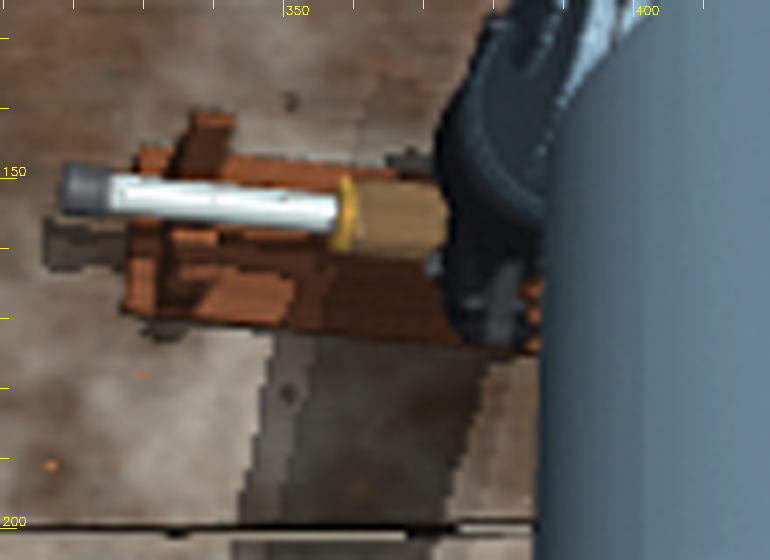

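```bash
python3 -m crank '[[[0,0,-0.03,0,0,0],[0,0,-0.06,0,0,0],[0,0,-0.06,0,0,0],[0,0,-0.06,0,0,0]]]'
python3 -m crank '[[[0,0,-0.01,0,0,0],[0,0,-0.02,0,0,0],[0,0,-0.02,0,0,0]]]'
```

```text
time: 33.35
tcp_pos: [0.6164, -0.3387, 0.0799]
tcp_rot: [-0.474, -0.524, -0.474, 0.524]
ft_force: [-0.1, 0.5, -2.0]
grip_width: 0.0264
time: 33.65
tcp_pos: [0.6163, -0.3386, 0.0777]
tcp_rot: [-0.474, -0.524, -0.474, 0.524]
ft_force: [0.6, 0.9, -2.0]
grip_width: 0.0268
```

```bash
python3 -m crank '[[[0,0,-0.01,0,0,0],[0,0,-0.015,0,0,0],[0,0,-0.015,0,0,0]]]'
python3 -m crank '[[[0,0,-0.01,0,0,0],[0,0,-0.01,0,0,0],[0,0,-0.01,0,0,0]]]'
```

```text
time: 33.95
tcp_pos: [0.6164, -0.3387, 0.0764]
tcp_rot: [-0.474, -0.524, -0.474, 0.524]
ft_force: [-0.7, 0.3, -0.4]
grip_width: 0.0269
time: 34.25
tcp_pos: [0.6164, -0.3387, 0.0764]
tcp_rot: [-0.474, -0.524, -0.474, 0.525]
ft_force: [-2.9, 0.8, 6.6]
grip_width: 0.0264
```

```bash
python3 -m crank '[[[0,0,0.01,0,0,0],[0,0,0.01,0,0,0],[0,0,0.01,0,0,0],[0,0,0.01,0,0,0],[0,0,0.01,0,0,0],[0,0,0.2,0,0,0],[0,0,0.5,0,0,0],[0,0,1,0,0,0],[0,0,1,0,0,0]]]' 55
python3 -m crank '[[[-0.4,0,0.5,0,0,0],[-0.8,0.2,0.8,0,0,0],[-1,0.5,0.8,0,0,0],[-1,0.8,0.8,0,0,0],[-1,0.8,0.8,0,0,0]]]'
python3 -m crank '[[[-0.4,0,0,0,0,0],[-0.8,0,0,0,0,0],[-0.8,0,0,0,0,0],[-0.8,0,0,0,0,0]]]'
python3 - <<'E'
from fit import *
np.set_printoptions(precision=4,suppress=True)
st()
p,d=snapshot("top");crop(p,310,125,420,205,7,"pics/tl3.png");np.save("top3.npy",d);cv2.imwrite("pics/tall2.png",p)
q=np.array([.616,-.3385]);c,s=np.cos(-.1),np.sin(-.1);Rr=np.array([[c,-s],[s,c]])
P=np.array([dep("top",d,u,v) for v in range(125,200) for u in range(310,400)]);L=np.c_[(P[:,:2]-q)@Rr,P[:,2]]*1e3
for a,b in((50,90),(116,143),(147,164)):
    m=(L[:,1]>a)&(L[:,1]<b)&(abs(L[:,0])<18)&(L[:,2]>50)&(L[:,2]<90);Q=L[m]
    if len(Q)>8:
        g=lambda z:np.hypot(Q[:,0]-z[0],Q[:,2]-z[1])-(11 if a>144 else 8)
        print(a,b,len(Q),least_squares(g,[0,64],loss='soft_l1',f_scale=1.5).x)
m=(L[:,1]>-28)&(L[:,1]<40)&(L[:,2]>68)&(abs(L[:,0])<25);Q=L[m];print("handle",Q.mean(0),np.percentile(Q[:,0],[2,98]))
m=(abs(L[:,0])<8)&(L[:,2]>50);print("y range",np.percentile(L[m][:,1],[.5,99.5]))
E
```

```text
time: 35.15
tcp_pos: [0.6209, -0.3406, 0.1847]
tcp_rot: [0.479, 0.526, 0.47, -0.523]
ft_force: [1.5, 0.1, -0.4]
grip_width: 0.055
time: 35.65
tcp_pos: [0.517, -0.254, 0.2577]
tcp_rot: [0.476, 0.524, 0.475, -0.522]
ft_force: [0.5, 0.1, -0.9]
grip_width: 0.0551
time: 36.05
tcp_pos: [0.4365, -0.2595, 0.2564]
tcp_rot: [0.475, 0.525, 0.473, -0.525]
ft_force: [0.1, -0.1, -0.1]
grip_width: 0.055
t36.0 p [ 0.4365 -0.2595  0.2564] x [ 0.002 -0.001 -1.   ] y [ 0.995 -0.101  0.002] F [ 0.1 -0.1 -0.1] w 55.0
j [ 0.73  0.31 -0.34  1.89  0.13  0.96  0.23]
50 90 79 [ 1.3599 62.9632]
116 143 49 [ 1.5494 63.5816]
147 164 45 [ 2.4691 63.25  ]
handle [-0.1351  5.4332 76.6974] [-12.8879  13.816 ]
y range [-43.5637 163.0551]
```

View pics/tl3.png

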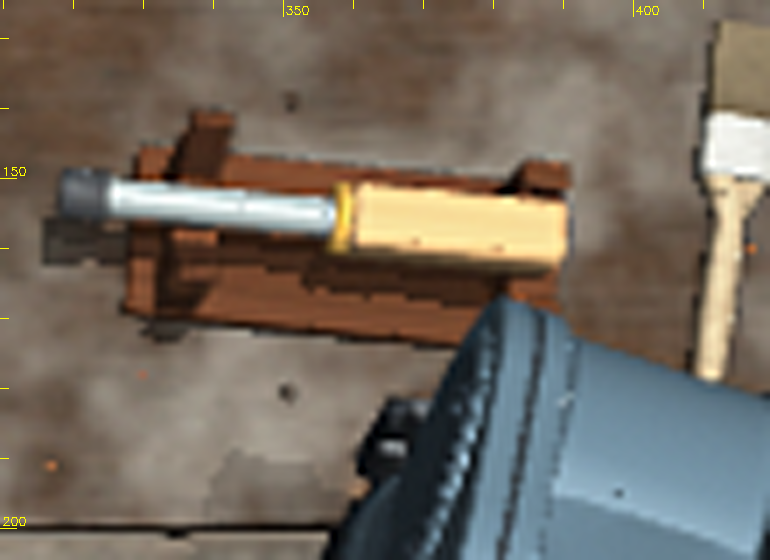

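View pics/tall2.png

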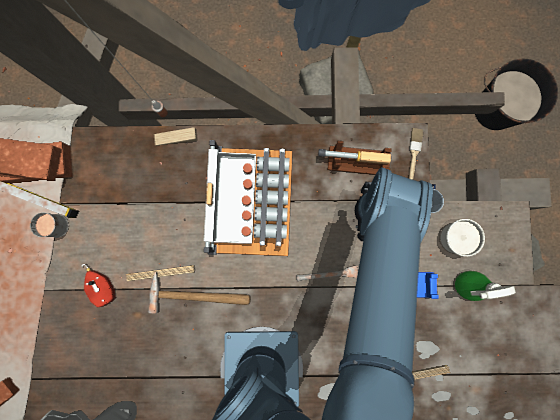

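```bash
python3 - <<'E'
from pc import *
D=np.load("top3.npy");L=loc("top",D,(200,140,265,255))
m=(abs(L[:,2]-29)<8)&(L[:,1]>5)&(L[:,1]<90)&(abs(L[:,0])<120);Q=L[m];A=np.c_[Q[:,:2],np.ones(len(Q))];print("floor",np.linalg.lstsq(A,Q[:,2],rcond=None)[0])
m=(L[:,2]>52)&(L[:,2]<78)&(L[:,1]>2)&(L[:,1]<90)
for x in(92,46,0,-46,-92):
    Q=L[m&(abs(L[:,0]-x)<20)];print(x,len(Q),Q.mean(0))
p,d=snapshot("side");crop(p,180,180,340,290,4.8,"pics/sc_end.png")
o=ctrl.get_obs();print(o["ft_force"],np.abs(o["qvel"]).max())
E
```

```text
floor [ 0.0022  0.0327 28.7544]
92 76 [92.3306 15.8932 63.445 ]
46 72 [45.8985 14.0402 63.378 ]
0 75 [-2.2159 14.8431 63.983 ]
-46 65 [-45.9813  13.3287  63.3001]
-92 68 [-92.0881  12.6154  63.3875]
[ 1.0448 -0.0983  0.7263] 0.011815291761937994
```

View pics/sc_end.png

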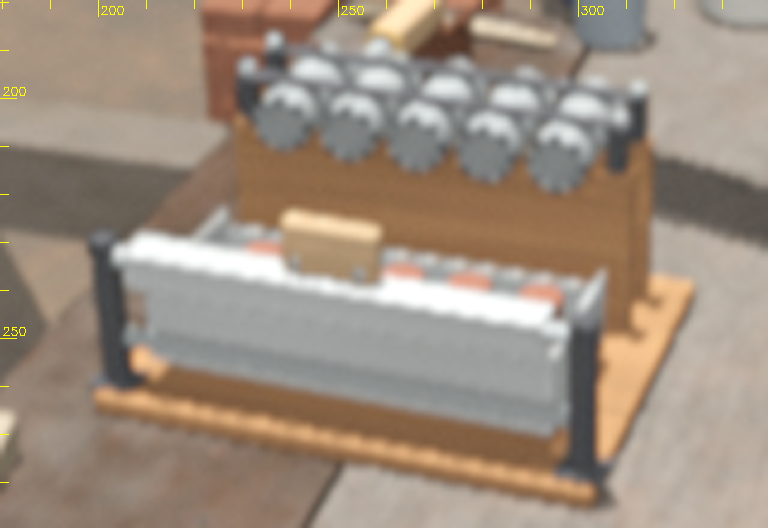

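All five barrels are clear. The cores stand in the pan, the pan is nearly level, the rod is in the brown rest and the gripper is clear of everything.

```bash
python3 -m crank '[[[0,0,0,0,0,0],[0,0,0,0,0,0],[0,0,0,0,0,0]]]'; python3 -c "
from workcell import ctrl
print(ctrl.finish_job())"
```

```text
time: 36.45
tcp_pos: [0.4369, -0.2585, 0.2552]
tcp_rot: [0.474, 0.524, 0.474, -0.524]
ft_force: [0.5, -0.3, -0.4]
grip_width: 0.0549
the job is handed in; nothing more can be done
None
```

The job is done and handed in at about 36 s, well inside the 210 s limit; the hand-in gave no verdict. I hung the pan on the bar by its lip, pushed the cores out of all five barrels into it, and laid the rod in the brown rest. The rod had been knocked a few centimetres aside before I reached it, so I measured it again before gripping.

What the last checks showed:
- **Pan:** it hangs let go, tilted about 0.033 rad. Its middle sits at about y = 48 mm and z = 27 to 29 mm in the stand's frame.
- **Cores:** all five stand upright in the pan, and the side view shows every bore empty.
- **Rod:** it lies about 0 to 2 mm sideways and 1 to 2 mm lengthwise of its place. Its axis is at z = 63 mm and its direction is within about 0.02 rad of the rest's.
- **Bystanders:** the wedge and brush looked unmoved in the last top view. The arm partly hid the cup in that picture, and I measured none of the three again at the end.

The top and side cameras disagreed by about 3.6 mm on the bar's y position. I therefore lined up the pan relative to the bar seen in each camera, averaged the two, and confirmed the fit by the contact force. No check failed.

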